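Fetch the heel block from behind the containers

ROBOT

A 6-joint arm with a two-finger parallel gripper is mounted at the origin on the work surface. World frame = base frame: x ahead of the robot, y to its left, z up, the work surface at z = 0. Lengths are in mm, angles in rad, forces in N, time in s.
With the tool pointing down it reaches from about 300 to 775 mm from the base axis. Payload 14.6 kg.
Tool frame: the origin (TCP) lies midway between the tips of the shut fingers; the grasp point (between the pads) lies 19 mm behind it; z points along the fingers, y is the direction in which the jaws open and shut (so a half turn about z gives the same grasp; the last joint's range is limited). The gripper opens to 94 mm and grips with 3 to 60 N. Pads are 16 mm wide; open, the fingers measure 119 mm over their backs; the gripper's body (75 mm by 177 mm) begins 78 mm behind the grasp point.
Start: joints at [1.216, 0.3, 1.521, -0, 1.321, -0.067], TCP at [156.111, 527.369, 205.446] pointing down, gripper open.
Joint ranges: [-3.03, 3.03], [-0.79, 2.21], [0.23, 2.52], [-1.04, 4.18], [0, 3.07], [-2.55, 2.55]. Speed limits (rad/s): [2.22, 2.22, 2.57, 3.14, 3.14, 3.14].

INTERFACE

Orientations are given as [roll, pitch, yaw] about the fixed x, y, z axes, in that order (R = Rz(yaw) Ry(pitch) Rx(roll)).
In Python, from cell import manip gives the robot as it stands.
- The arm moves only by the tool play_rows, never from a script. Its argument "commands" is a list of rows, each an object of numbers: "x", "y", "z": the shift along the tool's x, y, z in m; "wx", "wy", "wz": the turn, a rotation vector about the tool's x, y, z in degrees; "grip": the opening, from 0 (shut) to 1 (fully open). In form: [{"x": .., "y": .., "z": .., "wx": .., "wy": .., "wz": .., "grip": ..}, ...]. A call has 1 to 20 rows; each row shifts and turns the commanded pose from where the row before left it, along the tool's axes as they then stand; what a row does not reach is not made up. A row lasts 1/8 s, in which the tool goes at most 62.5 mm and 10.7 degrees, less where a joint would pass 70% of its speed; a pose out of reach is approached as far as the arm can. A call is refused whole if a number of a shift passes 0.0625 or a number of a turn 10.7, either way. A call with a gripper value outside its range is refused whole. The fingers move at their own pace and stop on an object; "squeeze" is the grip in N (left out, the last holds). Time passes only in rows, so rows that do not move let the fingers close. It gives the time, the measured TCP pose, the force and the opening at its end, in the units of the state.
- manip.read_state(): the state, without advancing time (a new reading comes with each control period).
- manip.camera(name): name is "scene" or "side" or "wrist"; returns (picture, depth): 420x560x3 uint8, red, green, blue; 420x560 float32, mm along the optical axis (not along the pixel's ray), 0 where there is no reading.
- manip.camera_info(name): a dict with "intrinsics" (3x3 intrinsics, pixels), "camera_from_world" (4x4, takes a point from world to camera coordinates); the wrist camera has in their place "tool_from_camera" (4x4, takes a point from camera to tool coordinates, whose origin is the TCP and whose axes are the flange's). Camera axes: x right, y up, looking along -z (the intrinsics and any distortion apply to the point x, -y, -z); pixel columns grow to the right and rows downward; lengths in mm; the calibration is good to about 2 mm. A picture is of the moment at which its call begins: read the wrist's pose just before it. camera_info takes no time and is no camera call.
- manip.sign_off(): hands the job in, once; it reports no verdict.
The state is a dict: "clock": time; "joints": joint angles; "qd": joint speeds; "effort": joint torques, N m; "eef_pos": TCP position; "eef_rot": TCP orientation; "wrist_force": force on the tool from outside, world axes, zero at the start; "moment": the same for the moment, N m; "finger_gap": finger opening in mm.
Only numpy, scipy, OpenCV 4.12 (cv2) and the standard library are available. Lean on these libraries where they do the work, as an engineer would, in place of code of your own. Each camera call takes 0.05 s, during which the arm holds its last target.

TASK

In the cobbler's stock tray a bottle, a can and a square tin crowd in the low stacked heel block. First stand all three of them on the plywood board, then lay the heel block squarely on the bare heel seat of the upturned shoe, rubber side still up and its straight front edge towards the toe, and finally put each container back in the tray on the very spot where it stood at the start. Keep everything upright throughout.

Things in the scene. Friction and masses are not known exactly. Their poses are not given: they have to be found in the camera images.
- bottle_mid (a point): Brown glass bottle with a black screw cap, loose, standing in the tray, 94 mm high in all: straight round body 52 mm across up to 62 mm, then a shoulder and a 27 mm cap. The point is on its axis, 47 mm above its underside; z is up.
- can_mid (a point): Plain bare-metal round can, loose, standing in the tray, 58 mm across (60 mm over the rims, which are at its foot and its top) and 90 mm high. The point is on its axis, 45 mm above its underside; z is up.
- tin_mid (a point): Plain bare-metal square tin with a small black screw cap, loose, standing in the tray: body 50 x 50 mm, 80 mm high, 94 mm with the cap (22 mm across). The point is on its axis, 47 mm above its underside; x and y are square to its sides, z is up.
- heel_mid (a point): Shoe heel block of stacked brown leather with a black rubber top layer, loose, lying in the tray behind and between the containers: 62 mm long (its x), 54 mm wide (its y), 32 mm high. D-shaped: flat straight front face at +x, round back at -x; the two side faces are parallel from the front to 4 mm behind the centre. The point is its centre, 16 mm above its underside; z is up.
- seat_front (a point): Heel seat of a black shoe fixed upside down on a stand: a bare tan level D-shaped patch, 62 x 54 mm, the heel block's own outline, 110 mm above the table. The point is the middle of the patch's straight front edge, on its top face; x points to the toe, z up. The patch reaches 62 mm to -x (its centre is 31 mm to -x). Ahead of the edge the sole lies 5 mm lower; the toe ends 200 mm off in +x.
- tray: Fixed wooden stock tray, 200 mm (x) by 240 mm (y), its floor 6 mm above the table and its rim 18 mm. The origin is the centre of its underside, on the table; z is up. Two small low bits, a polish tin and some steel, not over 18 mm high, also lie in it, in the far corners (+x); they are not part of the job.
- board: Fixed plywood board lying on the table, 220 mm by 220 mm, 12 mm thick, with nothing on it at the start: the side area for the containers, with room for all three. The origin is the centre of its underside, on the table; z is up.
Things that resemble listed ones, but are neither listed nor needed, are in the scene too. What is shaped like the part that bears tin_mid but turquoise or yellow is not meant.

How it is judged:
By the outcome, as a careful person would: the job done as asked, in the order asked, and still so for the second after the job is handed in, with the robot touching nothing.
It also fails if it takes over 136 s, if anything falls off the work surface, if the arm or the gripper's body presses on something with over 40 N, if the wrist force passes 120 N, or if a joint passes its speed limit or range.

## Working session

There is one attempt and no reset: what is moved stays moved. The work goes in short steps, Python scripts to look and compute and a tool call to move; the robot and the scene stay as the last step left them, time stands still between calls to the robot, and variables do not carry over. Pictures are saved under pics/ and viewed, and the job is handed in when it is done.

Besides the shell and the picture viewer there is one more tool, called after ">>>" as name(argument=value, ...) on one line, values as JSON. play_rows: Moves the arm, as the interface text tells. Its arguments: {"type":"object","properties":{"commands":{"type":"array"},"squeeze":{"type":"number"}},"required":["commands"]}

```bash
mkdir -p pics; ls; python3 - <<'E'
from cell import manip
import cv2, json
s=manip.read_state(); print(s)
for n in ("scene","side","wrist"):
    i=manip.camera_info(n); print(n,i)
    p,d=manip.camera(n); cv2.imwrite(f"pics/{n}0.png",p[:,:,::-1])
    import numpy as np; np.save(f"pics/{n}0.npy",d); print((d==0).mean())
E
```

```text
pics
{'clock': 0.0, 'joints': array([ 1.21642881e+00,  3.00511395e-01,  1.52156205e+00, -1.57601322e-05,
        1.32071098e+00, -6.66185262e-02]), 'qd': array([-6.16255049e-04, -5.73155509e-04, -1.91129916e-05,  7.40446705e-04,
       -2.15727391e-04, -2.10739924e-04]), 'effort': array([ 1.09687312e-04, -5.31815422e+01, -3.52723145e+01,  7.08407722e-02,
        2.44256324e-02, -9.28071904e-05]), 'eef_pos': array([156.01342867, 527.13841298, 204.8722814 ]), 'eef_rot': array([-3.14040251e+00, -6.41038157e-05,  2.85384753e+00]), 'wrist_force': array([-0.22704999,  0.20787158, -0.22533211]), 'moment': array([-0.01449245, -0.02544069,  0.04533641]), 'finger_gap': 94.39928607390259}
scene {'intrinsics': array([[445.40556584,   0.        , 274.385809  ],
       [  0.        , 445.40556584, 215.28055929],
       [  0.        ,   0.        ,   1.        ]]), 'camera_from_world': array([[-4.64837052e-02,  9.98906965e-01,  4.91320915e-03,
         1.10398156e+01],
       [-5.47540888e-01, -2.95927733e-02,  8.36255489e-01,
         2.22859808e+02],
       [ 8.35486829e-01,  3.61820707e-02,  5.4
[... 565 characters left out ...]
93e-01,
        -6.84419883e+02],
       [ 0.00000000e+00,  0.00000000e+00,  0.00000000e+00,
         1.00000000e+00]])}
0.004128401360544218
wrist {'intrinsics': array([[343.13962075,   0.        , 284.08757092],
       [  0.        , 343.13962075, 211.56607757],
       [  0.        ,   0.        ,   1.        ]]), 'tool_from_camera': array([[ 5.48363580e-04,  9.70777194e-01,  2.39981956e-01,
         6.94219415e+01],
       [ 9.99999821e-01, -4.74804372e-04, -3.64336666e-04,
        -7.39013396e-01],
       [-2.39745244e-04,  2.39982113e-01, -9.70777280e-01,
        -1.79564304e+02],
       [ 0.00000000e+00,  0.00000000e+00,  0.00000000e+00,
         1.00000000e+00]])}
0.004187925170068027
```

View pics/scene0.png

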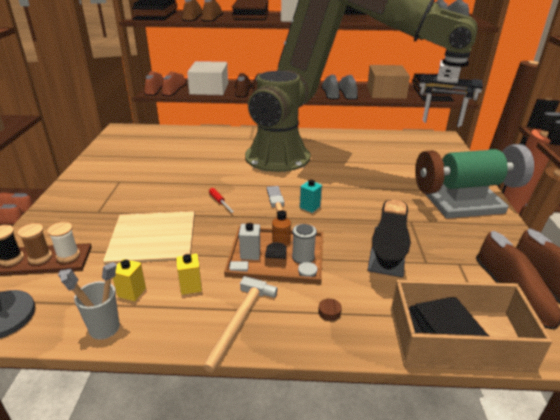

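View pics/side0.png

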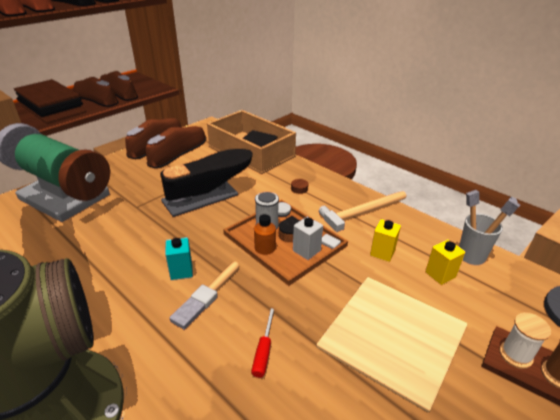

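View pics/wrist0.png

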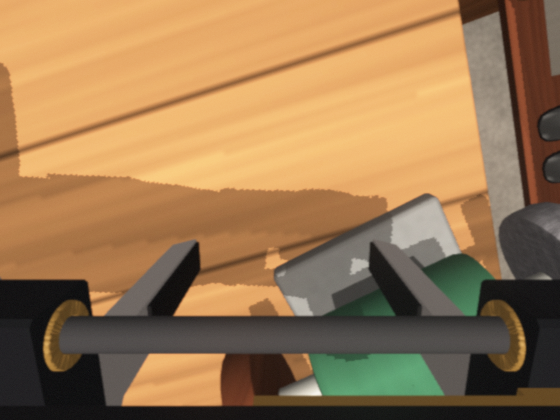

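Scene view: the tray is at about (277,252). In it are the silver tin at (249,240), the brown bottle at (282,228), the bare can at (303,242) and the dark heel block at (277,251). The board is at (152,236) and the tan seat at (395,207). Its toe points down in the picture, which is +x. The turquoise tin at (311,196) and the yellow ones at (130,280) and (189,273) are decoys, as may be the round disc at (330,309).

```bash
cat > h.py <<'E'
from cell import manip
import numpy as np, cv2
from scipy.spatial.transform import Rotation as R
def cam(n):
    """returns picture, depth, K, world_from_camera"""
    s=manip.read_state(); i=manip.camera_info(n); K=i["intrinsics"]
    if n=="wrist":
        T=np.eye(4); T[:3,:3]=R.from_euler("xyz",s["eef_rot"]).as_matrix(); T[:3,3]=s["eef_pos"]
        W=T@i["tool_from_camera"]
    else: W=np.linalg.inv(i["camera_from_world"])
    p,d=manip.camera(n); return p,d,K,W
def ray(u,v,K,W):
    uv=np.atleast_2d(np.stack([u,v],-1)).astype(float)
    d=np.stack([(uv[:,0]-K[0,2])/K[0,0],-(uv[:,1]-K[1,2])/K[1,1],-np.ones(len(uv))],-1)
    return W[:3,3],d@W[:3,:3].T
def onplane(u,v,z,K,W):
    o,d=ray(u,v,K,W); return o+d*((z-o[2])/d[:,2])[:,None]
def cloud(d,K,W):
    v,u=np.indices(d.shape); o,r=ray(u.ravel(),v.ravel(),K,W)
    P=o+r*d.ravel()[:,None]; P[d.ravel()==0]=np.nan; return P.reshape(*d.shape,3)
def proj(P,K,W):
    P=np.atleast_2d(P); c=(P-W[:3,3])@W[:3,:3]
    return np.stack([K[0,0]*c[:,0]/-c[:,2]+K[0,2],K[1,1]*-c[:,1]/-c[:,2]+K[1,2]],-1)
def tri(obs):
    A=np.zeros((3,3));b=np.zeros(3)
    for o,d in obs:
        d=d.ravel()/np.linalg.norm(d);M=np.eye(3)-np.outer(d,d);A+=M;b+=M@o
    return np.linalg.solve(A,b)
def save(n,p): cv2.imwrite("pics/"+n+".png",np.ascontiguousarray(p[:,:,::-1]))
def st():
    s=manip.read_state(); print("t",round(s["clock"],2),"pos",s["eef_pos"].round(1),"rot",np.degrees(s["eef_rot"]).round(2),"gap",round(s["finger_gap"],1),"F",s["wrist_force"].round(1),"q",s["joints"].round(2))
E
python3 - <<'E'
from h import *
for n,pts in (("scene",dict(tin=(249,228),tincap=(249,226),bot=(282,214),can=(303,229),heel=(277,250),seat=(395,207),board=(152,236),disc=(330,309),trayc=(277,252))),
              ("side",dict(tin=(309,238),bot=(264,220),can=(266,198),heel=(289,227),seat=(178,171),board=(395,335)))):
    i=manip.camera_info(n);K=i["intrinsics"];W=np.linalg.inv(i["camera_from_world"]);d=np.load(f"pics/{n}0.npy");C=cloud(d,K,W)
    for k,(u,v) in pts.items(): print(n,k,C[v,u].round(0))
p=cv2.imread("pics/scene0.png"); cv2.imwrite("pics/s0crop.png",cv2.resize(p[180:330,200:420],None,fx=3.6,fy=3.6,interpolation=cv2.INTER_CUBIC))
E
```

```text
scene tin [615. -47.  96.]
scene tincap [611. -47. 100.]
scene bot [552.  34. 100.]
scene can [612.  89.  96.]
scene heel [627.  25.  39.]
scene seat [520. 331. 112.]
scene board [ 549. -323.   13.]
scene disc [811. 150.  21.]
scene trayc [635.  25.  39.]
side tin [575. -72.  77.]
side bot [529.  25. 101.]
side can [599.  89.  97.]
side heel [610.  20.  37.]
side seat [512. 329. 110.]
side board [ 531. -331.   11.]
```

View pics/s0crop.png

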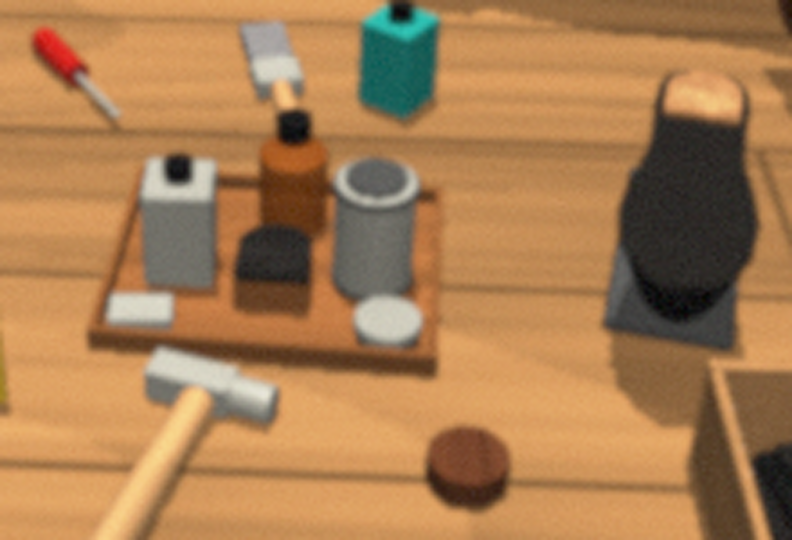

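>>> play_rows(commands=[{"z":-0.05,"wz":-8.2},{"z":-0.05,"wz":-8.3},{"x":-0.045,"y":-0.02},{"x":-0.045,"y":-0.02},{"x":-0.045,"y":-0.02},{"x":-0.045,"y":-0.02},{"x":-0.045,"y":-0.02},{"x":-0.045,"y":-0.02},{"x":-0.045,"y":-0.02},{"x":-0.045,"y":-0.02},{"x":-0.045,"y":-0.02},{},{}])

```text
$.commands[0]: bad value
```

```bash
python3 - <<'E'
from h import *
st()
p,d,K,W=cam("wrist"); save("w1",p); np.savez("pics/w1.npz",p=p,d=d,K=K,W=W)
st()
E
```

```text
t 0.15 pos [156.  527.2 205. ] rot [-179.95   -0.    163.51] gap 94.1 F [-0.4 -0.1  0.3] q [ 1.22  0.3   1.52  0.    1.32 -0.07]
t 0.2 pos [156.1 527.3 205.1] rot [-179.96   -0.    163.51] gap 93.7 F [-0.5 -0.2  0.2] q [ 1.22  0.3   1.52 -0.    1.32 -0.07]
```

View pics/w1.png

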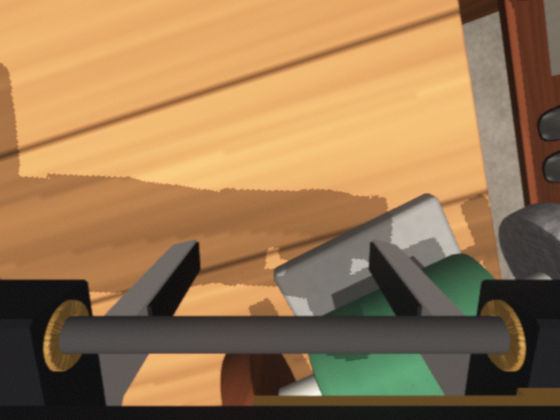

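The call was refused, probably because each row needs every key. The picture is unchanged.

>>> play_rows(commands=[{"x":0,"y":0,"z":-0.05,"wx":0,"wy":0,"wz":-8.2,"grip":1},{"x":0,"y":0,"z":-0.05,"wx":0,"wy":0,"wz":-8.3,"grip":1},{"x":-0.045,"y":-0.02,"z":0,"wx":0,"wy":0,"wz":0,"grip":1},{"x":-0.045,"y":-0.02,"z":0,"wx":0,"wy":0,"wz":0,"grip":1},{"x":-0.045,"y":-0.02,"z":0,"wx":0,"wy":0,"wz":0,"grip":1},{"x":-0.045,"y":-0.02,"z":0,"wx":0,"wy":0,"wz":0,"grip":1},{"x":-0.045,"y":-0.02,"z":0,"wx":0,"wy":0,"wz":0,"grip":1},{"x":-0.045,"y":-0.02,"z":0,"wx":0,"wy":0,"wz":0,"grip":1},{"x":-0.045,"y":-0.02,"z":0,"wx":0,"wy":0,"wz":0,"grip":1},{"x":-0.045,"y":-0.02,"z":0,"wx":0,"wy":0,"wz":0,"grip":1},{"x":-0.045,"y":-0.02,"z":0,"wx":0,"wy":0,"wz":0,"grip":1},{"x":0,"y":0,"z":0,"wx":0,"wy":0,"wz":0,"grip":1}])

```text
clock: 1.7
eef_pos: [563.4, 345.5, 303.9]
eef_rot: [-3.14, -0.002, 3.138]
wrist_force: [-1.2, -0.3, -0.8]
finger_gap: 94.0
```

```bash
python3 - <<'E'
from h import *
st()
p,d,K,W=cam("wrist"); save("w2",p); np.savez("pics/w2.npz",p=p,d=d,K=K,W=W)
st()
E
```

```text
t 1.7 pos [563.4 345.5 303.9] rot [-1.7994e+02 -9.0000e-02  1.7981e+02] gap 94.0 F [-1.2 -0.3 -0.8] q [ 0.49  0.52  0.99 -0.    1.63 -1.07]
t 1.75 pos [562.  346.6 304.3] rot [-1.7996e+02 -8.0000e-02  1.7990e+02] gap 94.0 F [-0.5  0.8 -0.3] q [ 0.5   0.52  0.99  0.    1.63 -1.07]
```

View pics/w2.png

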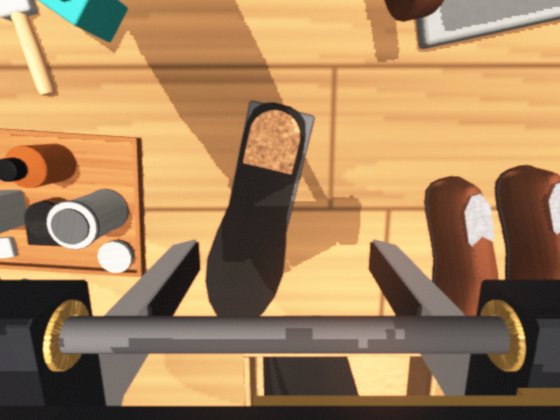

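The tan seat patch is at about (272,140) with its straight edge near (268,168). The toe points down and slightly left. The arm was still settling, so I'll take a new picture here and others from further on, which gives several views.

```bash
python3 - <<'E'
from h import *
p,d,K,W=cam("wrist"); np.savez("pics/w3.npz",p=p,d=d,K=K,W=W)
st()
E
```

```text
t 1.8 pos [561.1 347.4 304.9] rot [-1.7998e+02 -5.0000e-02  1.7998e+02] gap 94.4 F [ 0.4 -0.1  0.4] q [ 0.5   0.52  0.99  0.    1.63 -1.07]
```

>>> play_rows(commands=[{"x":-0.01,"y":-0.03,"z":0,"wx":0,"wy":0,"wz":0,"grip":1},{"x":-0.01,"y":-0.03,"z":0,"wx":0,"wy":0,"wz":0,"grip":1},{"x":-0.01,"y":-0.03,"z":0,"wx":0,"wy":0,"wz":0,"grip":1},{"x":-0.01,"y":-0.03,"z":0,"wx":0,"wy":0,"wz":0,"grip":1},{"x":0,"y":0,"z":0,"wx":0,"wy":0,"wz":0,"grip":1},{"x":0,"y":0,"z":0,"wx":0,"wy":0,"wz":0,"grip":1}])

```text
clock: 2.55
eef_pos: [600.5, 228.6, 305.8]
eef_rot: [3.141, 0.0, -3.14]
wrist_force: [0.2, -0.4, -0.1]
finger_gap: 94.0
```

```bash
python3 - <<'E'
from h import *
p,d,K,W=cam("wrist"); np.savez("pics/w4.npz",p=p,d=d,K=K,W=W); save("w4",p)
st()
E
```

```text
t 2.6 pos [600.5 228.8 305.7] rot [ 1.7998e+02  1.0000e-02 -1.7991e+02] gap 93.9 F [0.2 0.5 0.9] q [ 0.31  0.47  1.06  0.    1.61 -1.27]
```

>>> play_rows(commands=[{"x":-0.008,"y":-0.04,"z":0,"wx":0,"wy":0,"wz":0,"grip":1},{"x":-0.008,"y":-0.04,"z":0,"wx":0,"wy":0,"wz":0,"grip":1},{"x":-0.008,"y":-0.04,"z":0,"wx":0,"wy":0,"wz":0,"grip":1},{"x":-0.008,"y":-0.04,"z":0,"wx":0,"wy":0,"wz":0,"grip":1},{"x":-0.008,"y":-0.04,"z":0,"wx":0,"wy":0,"wz":0,"grip":1},{"x":0,"y":0,"z":0,"wx":0,"wy":0,"wz":0,"grip":1},{"x":0,"y":0,"z":0,"wx":0,"wy":0,"wz":0,"grip":1},{"x":0,"y":0,"z":0,"wx":0,"wy":0,"wz":0,"grip":1}])

```text
clock: 3.6
eef_pos: [641.0, 29.0, 305.6]
eef_rot: [3.141, 0.0, -3.14]
wrist_force: [-0.3, 0.2, 0.2]
finger_gap: 94.2
```

```bash
python3 - <<'E'
from h import *
p,d,K,W=cam("wrist"); np.savez("pics/w5.npz",p=p,d=d,K=K,W=W); save("w5",p)
st()
E
```

```text
t 3.65 pos [641.1  28.8 305.6] rot [ 1.800e+02  1.000e-02 -1.799e+02] gap 94.0 F [-0.8 -0.2 -0.2] q [-0.01  0.47  1.06  0.    1.61 -1.58]
```

View pics/w4.png

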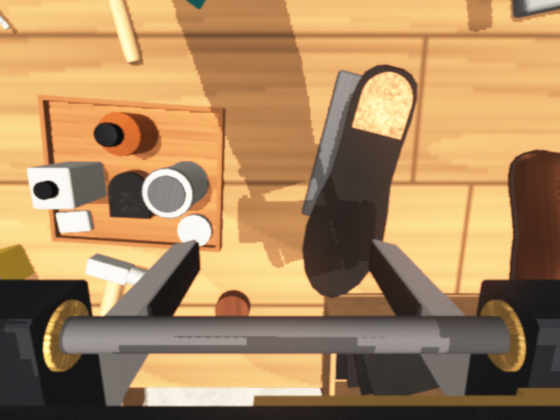

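View pics/w5.png

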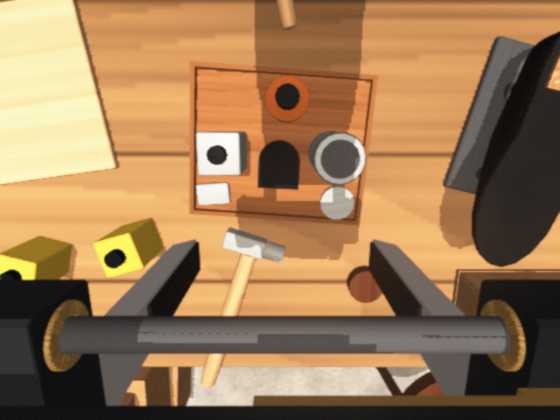

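w5 shows, in the tray: the tin with its cap at (217,154), the bottle cap at (287,97), the can's rim at (339,158) and the black heel block at (279,166), with its flat front facing down (+x). The polish tin at (337,203) and the steel at (212,193) sit in the far corners. The board is at upper left, and the yellow tins at (10,275) and (115,258) are decoys. I'll confirm in one enlarged crop.

```bash
python3 - <<'E'
from h import *
D=np.load("pics/w5.npz"); p=D["p"]; save("w5c",cv2.resize(p[50:230,180:385],None,fx=3.3,fy=3.3,interpolation=cv2.INTER_CUBIC))
D=np.load("pics/w3.npz"); p=D["p"]; save("w3c",cv2.resize(p[80:220,180:360],None,fx=4,fy=4,interpolation=cv2.INTER_CUBIC))
for n in ("w5","w4"):
    D=np.load(f"pics/{n}.npz");C=cloud(D["d"],D["K"],D["W"])
    pts={"w5":dict(tincap=(217,154),tintop=(230,140),botcap=(287,97),canrim=(339,134),canin=(339,158),heel=(279,168),tray=(310,120),table=(400,150),board=(50,100)),
     "w4":dict(tincap=(46,190),botcap=(109,134),canin=(169,193),heel=(128,195),seat=(385,105))}[n]
    for k,(u,v) in pts.items(): print(n,k,C[v,u].round(1),D["p"][v,u])
E
```

```text
w5 tincap [601.  -46.1  99.9] [50 48 47]
w5 tintop [586.3 -33.2  86.8] [252 252 248]
w5 botcap [540.6  31.3  99.6] [33 31 28]
w5 canrim [579.2  89.5  92.8] [176 170 158]
w5 canin [605.3  89.9  97.4] [82 76 72]
w5 heel [623.6  21.8  38.4] [35 29 27]
w5 tray [562.6  63.1   7.7] [155  91  52]
w5 table [602.4 189.4   2. ] [220 156  97]
w5 board [ 538.1 -279.5   11.9] [251 236 175]
w4 tincap [601.4 -43.2  99.7] [39 37 38]
w4 botcap [539.   36.4 100.3] [48 47 46]
w4 canin [605.2  95.7  96.7] [138 135 132]
w4 heel [619.2  21.2  38.1] [58 53 50]
w4 seat [508.7 333.1 111.5] [254 233 165]
```

View pics/w5c.png

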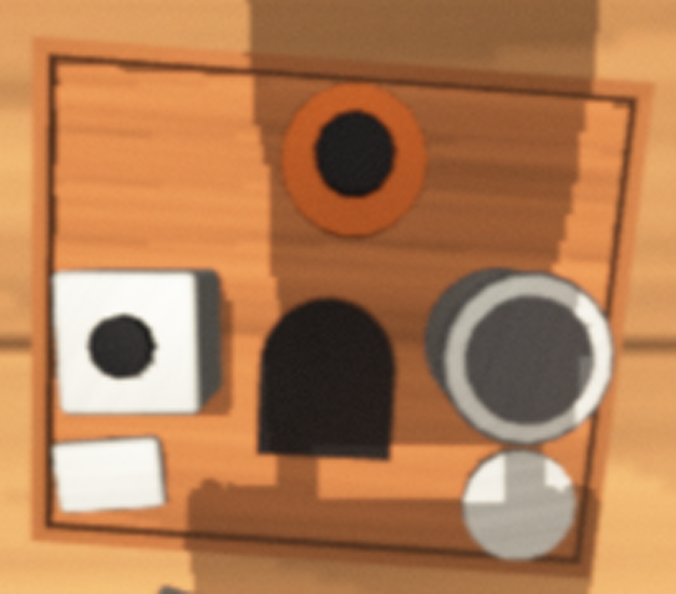

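View pics/w3c.png

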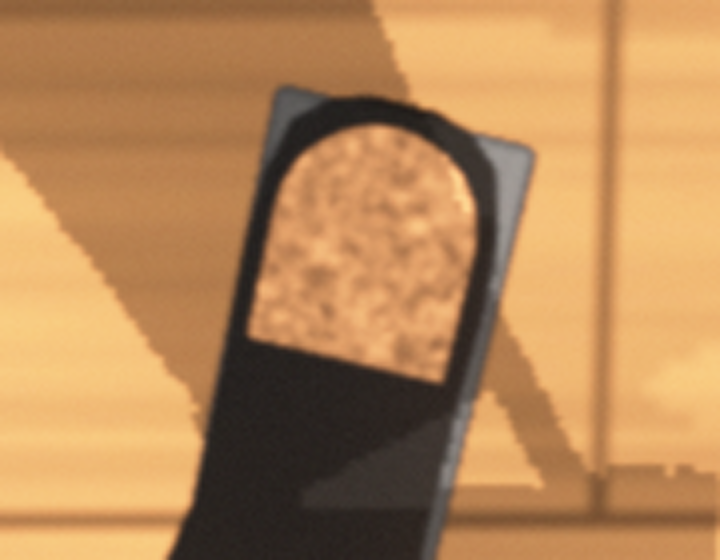

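The crop confirms it: a bare-metal square tin, a brown bottle, a bare can and a black-topped D-shaped block. Next I measure with masks, from two views for the heights.

```bash
cat > meas.py <<'E'
from h import *
def blob(mask,u,v):
    m=mask.astype(np.uint8); n,l,s,c=cv2.connectedComponentsWithStats(m,connectivity=4)
    k=l[v,u]; assert k>0,(u,v); mm=(l==k).astype(np.uint8)
    cs,_=cv2.findContours(mm,cv2.RETR_EXTERNAL,cv2.CHAIN_APPROX_NONE)
    return mm,max(cs,key=cv2.contourArea)[:,0,:].astype(float),c[k],s[k]
def load(n):
    D=np.load(f"pics/{n}.npz"); p=D["p"]; return p,p.astype(int).max(2),D["d"],D["K"],D["W"]
E
python3 - <<'E'
from meas import *
o={}
def add(k,c,K,W): o.setdefault(k,[]).append(ray(c[0],c[1],K,W))
# caps / heel top
for n,P in (("w5",dict(tincap=(217,154),botcap=(287,97),heel=(279,170))),("w4",dict(tincap=(46,190),botcap=(109,134),heel=(128,195)))):
    p,mx,d,K,W=load(n)
    for k,(u,v) in P.items():
        mm,c,cen,s=blob(mx<75,u,v); print(n,k,cen.round(1),"bbox",s); add(k,cen,K,W)
        if k=="heel":
            X=onplane(c[:,0],c[:,1],38,K,W)[:,:2].astype(np.float32)
            r=cv2.minAreaRect(X); print("  heel rect",r)
        elif k!="heel":
            X=onplane(c[:,0],c[:,1],100,K,W)[:,:2].astype(np.float32); print("  circ",cv2.minEnclosingCircle(X),cv2.fitEllipse(X))
    hsv=cv2.cvtColor(p,cv2.COLOR_RGB2HSV)
for n,(u,v) in (("w3",(272,140)),("w4",(385,105))):
    p,mx,d,K,W=load(n)
    mm,c,cen,s=blob(mx>110,u,v); print(n,"seat",cen.round(1),s); add("seat",cen,K,W)
    X=onplane(c[:,0],c[:,1],110,K,W)[:,:2].astype(np.float32); r=cv2.minAreaRect(X); print("  rect",r, cv2.boxPoints(r).round(1).tolist())
for k,v in o.items(): print(k,tri(v).round(1))
E
```

```text
w5 tincap [216.5 154.6] bbox [208 146  18  18 256]
  circ ((601.881591796875, -46.82910919189453), 10.151841163635254) ((601.75732421875, -46.70460891723633), (18.35823631286621, 19.706663131713867), 24.997011184692383)
w5 botcap [287.   96.3] bbox [276  84  23  25 461]
  circ ((540.0059814453125, 31.177845001220703), 12.692994117736816) ((539.943603515625, 31.27182388305664), (23.87511444091797, 24.750713348388672), 91.32796478271484)
w5 heel [278.7 165.7] bbox [ 259  141   40   48 1679]
  heel rect ((619.0773315429688, 21.50617218017578), (51.22383117675781, 60.24207305908203), 88.21055603027344)
w4 tincap [ 45.6 189.7] bbox [ 34 181  24  18 333]
  circ ((600.828125, -43.44589614868164), 13.486221313476562) ((601.0121459960938, -43.330657958984375), (18.85098648071289, 27.186851501464844), 11.697649002075195)
w4 botcap [108.6 134.2] bbox [ 95 123  29  23 533]
  circ ((540.4738159179688, 36.04247283935547), 15.625409126281738) ((539.3487548828125, 35.77032470703125), (24.094301223754883, 30.75237274169922), 1.5673798322677612)
w4 heel [127.3 196.1] bbox [ 109  172   43   46 1441]
  heel rect ((618.9344482421875, 22.64514923095703), (54.0421028137207, 60.67222213745117), 89.32483673095703)
w3 seat [271.8 142.9] [ 242  111   57   65 2806]
  rect ((507.13800048828125, 333.3570556640625), (55.3122444152832, 62.81126403808594), 76.22632598876953) [[470.1000061035156, 314.0], [531.0999755859375, 299.0], [544.2000122070312, 352.70001220703125], [483.20001220703125, 367.70001220703125]]
w4 seat [384.2 105.2] [ 351   71   63   69 3154]
  rect ((507.0375061035156, 333.3468322753906), (57.09926986694336, 64.0448226928711), 76.13137817382812) [[469.1000061035156, 313.29998779296875], [531.2999877929688, 298.0], [545.0, 353.3999938964844], [482.79998779296875, 368.70001220703125]]
tincap [602.2 -48.   93.4]
botcap [539.3  31.4  91.2]
heel [620.2  21.4  41.1]
seat [508.9 332.8 109.9]
```

>>> play_rows(commands=[{"x":0.01,"y":-0.04,"z":0,"wx":0,"wy":0,"wz":0,"grip":1},{"x":0.01,"y":-0.04,"z":0,"wx":0,"wy":0,"wz":0,"grip":1},{"x":0.01,"y":-0.04,"z":0,"wx":0,"wy":0,"wz":0,"grip":1},{"x":0,"y":0,"z":0,"wx":0,"wy":0,"wz":0,"grip":1},{"x":0,"y":0,"z":0,"wx":0,"wy":0,"wz":0,"grip":1},{"x":0,"y":0,"z":0,"wx":0,"wy":0,"wz":0,"grip":1}])

```text
clock: 4.4
eef_pos: [611.5, -91.3, 305.4]
eef_rot: [3.141, -0.0, -3.14]
wrist_force: [-0.3, 1.5, 0.2]
finger_gap: 93.4
```

```bash
python3 - <<'E'
from h import *
p,d,K,W=cam("wrist"); np.savez("pics/w6.npz",p=p,d=d,K=K,W=W); save("w6",p)
st()
E
```

```text
t 4.45 pos [611.5 -91.4 305.4] rot [ 180.     -0.   -179.91] gap 94.0 F [ 0.3 -0.1 -0.6] q [-0.21  0.41  1.15  0.    1.59 -1.78]
```

View pics/w6.png

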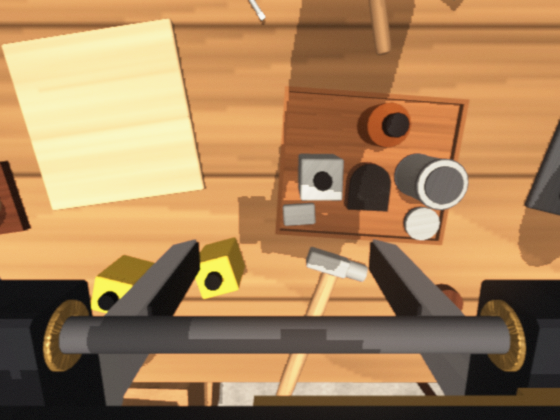

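w6 shows the whole board at (100,115), bare. It also shows the tin cap at (322,181), the bottle cap at (396,125), the can rim at (441,185) and the heel at (371,186).

```bash
python3 - <<'E'
from meas import *
o={}
# board
p,mx,d,K,W=load("w6"); hsv=cv2.cvtColor(p,cv2.COLOR_RGB2HSV)
mm,c,cen,s=blob((hsv[...,1]<110)&(mx>200),100,115)
X=onplane(c[:,0],c[:,1],12,K,W)[:,:2].astype(np.float32); r=cv2.minAreaRect(X);print("board",s,r,cv2.boxPoints(r).round().tolist())
C=cloud(d,K,W); print("board z",np.nanmedian(C[...,2][mm>0]))
for n,t,b,k,h in (("w5",(230,140),(287,97),(279,170),(339,158)),("w6",(340,165),(396,125),(371,186),(441,185))):
    p,mx,d,K,W=load(n); C=cloud(d,K,W); hsv=cv2.cvtColor(p,cv2.COLOR_RGB2HSV)
    print("==",n)
    # tin top via depth-height mask around 86
    Z=C[...,2]
    mm,c,cen,s=blob((hsv[...,1]<60)&(mx>(225 if n=="w5" else 150)),*t)
    X=onplane(c[:,0],c[:,1],86,K,W)[:,:2].astype(np.float32); r=cv2.minAreaRect(X);print("tin",s,r,"zmed",np.nanmedian(Z[mm>0]).round(1))
    X=onplane(*c.T,86,K,W)
    q=cv2.boxPoints(r); print(q.round(1).tolist())
    # corners px for triangulation
    ap=cv2.approxPolyDP(c.astype(np.int32).reshape(-1,1,2),4,True)[:,0]; print("poly",ap.tolist())
    mm,c,cen,s=blob(mx<75,*b); X=onplane(*c.T,100,K,W)[:,:2].astype(np.float32); print("botcap",cen.round(1),cv2.fitEllipse(X),"z",np.nanmedian(Z[mm>0]).round(1))
    mm,c,cen,s=blob(mx<75,*k); X=onplane(*c.T,38,K,W)[:,:2].astype(np.float32); print("heel",s,cv2.minAreaRect(X),"z",np.nanmedian(Z[mm>0]).round(1)); 
    # brown tray
    print("can z",Z[h[1]-4:h[1]+4,h[0]-4:h[0]+4].mean().round(1))
    save("can_"+n,cv2.resize(p[h[1]-45:h[1]+45,h[0]-50:h[0]+50],None,fx=6,fy=6,interpolation=cv2.INTER_NEAREST))
E
cd pics; python3 -c "
import cv2,numpy as np
cv2.imwrite('cans.png',cv2.resize(np.hstack([cv2.imread('can_w5.png'),cv2.imread('can_w6.png')]),None,fx=.66,fy=.66))"
```

```text
board [    2    19   201   191 27883] ((533.7823486328125, -328.15545654296875), (218.01600646972656, 218.61270141601562), 8.122005462646484) [[410.0, -235.0], [441.0, -452.0], [657.0, -421.0], [626.0, -205.0]]
board z 12.212537582398483
== w5
tin [ 197  133   42   42 1331] ((601.8617553710938, -47.9898681640625), (46.62950134277344, 47.16732406616211), 0.14540165662765503) zmed 86.3
[[578.5, -24.5], [578.5999755859375, -71.5999984741211], [625.2000122070312, -71.5], [625.0999755859375, -24.299999237060547]]
poly [[197, 134], [199, 173], [238, 173], [236, 133]]
botcap [287.   96.3] ((539.943603515625, 31.27182388305664), (23.87511444091797, 24.750713348388672), 91.32796478271484) z 100.3
heel [ 259  141   40   48 1679] ((619.0773315429688, 21.50617218017578), (51.22383117675781, 60.24207305908203), 88.21055603027344) z 38.3
can z 96.4
== w6
tin [ 300  159   43   41 1295] ((601.4654541015625, -48.70045471191406), (47.12186050415039, 48.71266174316406), 0.12052331864833832) zmed 86.2
[[577.9000244140625, -24.399999618530273], [578.0, -73.0999984741211], [625.0999755859375, -73.0], [625.0, -24.299999237060547]]
poly [[303, 160], [301, 198], [340, 199], [342, 161]]
botcap [395.  124.7] ((539.5453491210938, 28.63750648498535), (24.279251098632812, 28.123449325561523), 3.188934087753296) z 100.0
heel [ 346  164   44   46 1731] ((618.5614013671875, 18.270721435546875), (60.0293083190918, 56.526737213134766), 0.1199188083410263) z 38.2
can z 96.4
```

View pics/cans.png

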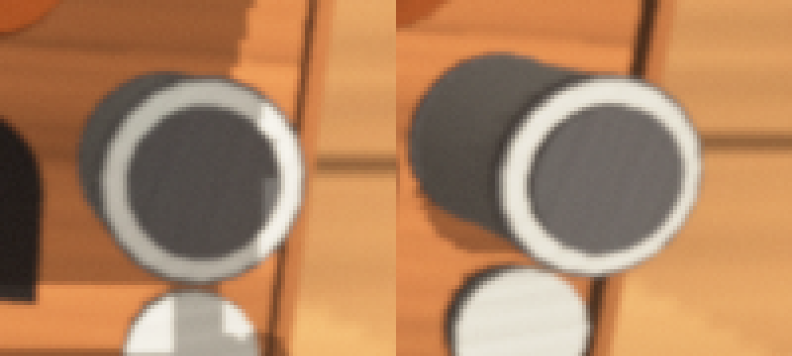

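```bash
python3 - <<'E'
from meas import *
for n,h,k in (("w5",(320,142),(279,170)),("w6",(421,175),(371,186))):
    p,mx,d,K,W=load(n); hsv=cv2.cvtColor(p,cv2.COLOR_RGB2HSV); print(n)
    h2={"w5":(339,135),"w6":(441,163)}[n]
    m=(hsv[...,1]<60)&(mx>130)
    # start from a pixel on ring
    Ys,Xs=np.nonzero(m[h2[1]-4:h2[1]+8,h2[0]-2:h2[0]+3]); u,v=h2[0]-2+Xs[0],h2[1]-4+Ys[0]
    mm,c,cen,s=blob(m,u,v); X=onplane(*c.T,96,K,W)[:,:2].astype(np.float32); e=cv2.fitEllipse(X); print("can",s,e,cv2.minEnclosingCircle(X))
    mm,c,cen,s=blob(mx<75,*k); X=onplane(*c.T,38,K,W)[:,:2]
    r0=X[:,0].max()
    f=X[(X[:,0]>r0-5)]; y0,y1=X[:,1].min(),X[:,1].max()
    f=f[(f[:,1]>y0+8)&(f[:,1]<y1-8)]; a=np.polyfit(f[:,1],f[:,0],1); print("front x=",a, "rms",np.std(f[:,0]-np.polyval(a,f[:,1])))
    for nm,S in (("left",X[(X[:,1]>y1-5)&(X[:,0]>r0-33)&(X[:,0]<r0-5)]),("right",X[(X[:,1]<y0+5)&(X[:,0]>r0-33)&(X[:,0]<r0-5)])):
        b=np.polyfit(S[:,0]-620,S[:,1],1); print(nm,b,"deg",np.degrees(b[0]))
    print("back x",X[:,0].min(),"front max",r0)
E
```

```text
w5
can [315 133  51  51 850] ((606.0701293945312, 91.05390167236328), (55.572044372558594, 56.139652252197266), 14.66622257232666) ((606.1697387695312, 91.22518157958984), 28.80986785888672)
front x= [-2.51161353e-03  6.48697705e+02] rms 5.667499354582823e-14
left [-0.05120237 46.6980273 ] deg -2.933679832909275
right [-0.04675586 -3.64170367] deg -2.678913431480206
back x 589.1516154253319 front max 649.922672861518
w6
can [417 159  51  51 888] ((605.6541137695312, 89.13227844238281), (56.68818664550781, 57.01093673706055), 77.70234680175781) ((605.626220703125, 89.05215454101562), 29.247352600097656)
front x= [3.15463998e-02 6.47574835e+02] rms 0.49502580296470977
left [-0.06458615 45.99708849] deg -3.7005135314872164
right [-8.97697974e-03 -9.21340327e+00] deg -0.5143430521187319
back x 588.538379868819 front max 648.6046751045545
```

>>> play_rows(commands=[{"x":0.0238,"y":0.0408,"z":0,"wx":0,"wy":0,"wz":0,"grip":1},{"x":0.0238,"y":0.0408,"z":0,"wx":0,"wy":0,"wz":0,"grip":1},{"x":0.0238,"y":0.0408,"z":0,"wx":0,"wy":0,"wz":0,"grip":1},{"x":0,"y":0,"z":0.044,"wx":0,"wy":0,"wz":0,"grip":1},{"x":0,"y":0,"z":0.044,"wx":0,"wy":0,"wz":0,"grip":1},{"x":0,"y":0,"z":0.044,"wx":0,"wy":0,"wz":0,"grip":1},{"x":0,"y":0,"z":0.033,"wx":0,"wy":0,"wz":0,"grip":1},{"x":0,"y":0,"z":0,"wx":0,"wy":0,"wz":0,"grip":1},{"x":0,"y":0,"z":0,"wx":0,"wy":0,"wz":0,"grip":1}])

```text
clock: 5.58
eef_pos: [540.5, 30.2, 142.0]
eef_rot: [-3.142, 0.002, -3.141]
wrist_force: [-0.6, -0.1, 1.2]
finger_gap: 93.9
```

```bash
python3 - <<'E'
from h import *
p,d,K,W=cam("wrist"); np.savez("pics/w7.npz",p=p,d=d,K=K,W=W); save("w7",p)
st()
C=cloud(d,K,W)
E
```

```text
t 5.62 pos [540.6  30.1 142.2] rot [ 1.8000e+02  1.5000e-01 -1.7997e+02] gap 94.4 F [ 0.  -0.1  0.1] q [-0.01  0.34  1.62  0.    1.18 -1.58]
```

View pics/w7.png

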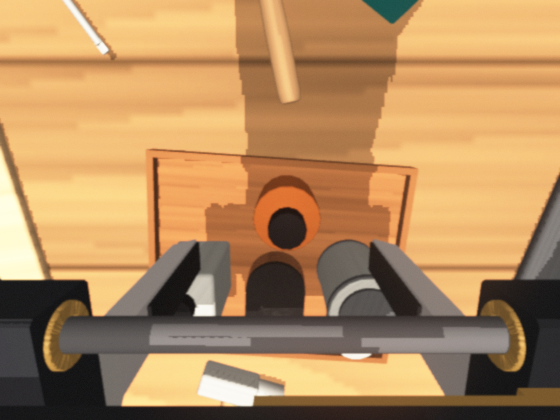

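The bottle cap is at (287,228), centred between the fingers (about columns 200 and 369). I'll check its position from this closer view.

```bash
python3 - <<'E'
from meas import *
p,mx,d,K,W=load("w7"); mm,c,cen,s=blob(mx<75,287,228); print(s,cen,onplane(*cen,93,K,W),onplane(*cen,100,K,W))
hsv=cv2.cvtColor(p,cv2.COLOR_RGB2HSV)
m=(hsv[...,1]>190)&(mx>120); mm,c,cen,s=blob(m,265,215); print("body",s); print(onplane([s[0],s[0]+s[2]-1],[220,220],68,K,W))
E
```

```text
[ 269  208   37   41 1199] [286.68140117 228.05170976] [[539.28062232  31.37897089  93.        ]] [[537.17414988  31.32009407 100.        ]]
body [ 254  185   66   64 2089]
[[540.40017348   6.53968225  68.        ]
 [540.34263012  56.32276828  68.        ]]
```

>>> play_rows(commands=[{"x":0.0006,"y":0.0013,"z":0.03,"wx":0,"wy":0,"wz":0,"grip":1},{"x":0,"y":0,"z":0.03,"wx":0,"wy":0,"wz":0,"grip":1},{"x":0,"y":0,"z":0.03,"wx":0,"wy":0,"wz":0,"grip":1},{"x":0,"y":0,"z":0.022,"wx":0,"wy":0,"wz":0,"grip":1},{"x":0,"y":0,"z":0,"wx":0,"wy":0,"wz":0,"grip":1},{"x":0,"y":0,"z":0,"wx":0,"wy":0,"wz":0,"grip":0.6},{"x":0,"y":0,"z":0,"wx":0,"wy":0,"wz":0,"grip":0.4},{"x":0,"y":0,"z":0,"wx":0,"wy":0,"wz":0,"grip":0.4},{"x":0,"y":0,"z":0,"wx":0,"wy":0,"wz":0,"grip":0.4},{"x":0,"y":0,"z":0,"wx":0,"wy":0,"wz":0,"grip":0.4}], squeeze=20)

```text
clock: 6.88
eef_pos: [539.3, 31.2, 28.6]
eef_rot: [3.142, 0.0, -3.141]
wrist_force: [-0.8, -0.0, 2.7]
finger_gap: 51.3
```

```bash
python3 -c "
from h import *
st()"
```

```text
t 6.88 pos [539.3  31.2  28.6] rot [ 1.8000e+02  1.0000e-02 -1.7999e+02] gap 51.3 F [-0.8 -0.   2.7] q [-0.01  0.49  1.71  0.    0.94 -1.58]
```

Gripped at 51.3 mm. The bottle's spot is TCP (539.3, 31.2, 28.6). Now I lift it and carry it to the board.

>>> play_rows(commands=[{"x":0,"y":0,"z":-0.015,"wx":0,"wy":0,"wz":0,"grip":0.4},{"x":0,"y":0,"z":-0.035,"wx":0,"wy":0,"wz":0,"grip":0.4},{"x":0,"y":0,"z":-0.04,"wx":0,"wy":0,"wz":0,"grip":0.4},{"x":0,"y":0,"z":-0.03,"wx":0,"wy":0,"wz":0,"grip":0.4},{"x":0.008,"y":-0.025,"z":0,"wx":0,"wy":0,"wz":0,"grip":0.4},{"x":0.008,"y":-0.04,"z":0,"wx":0,"wy":0,"wz":0,"grip":0.4},{"x":0.008,"y":-0.045,"z":0,"wx":0,"wy":0,"wz":0,"grip":0.4},{"x":0.008,"y":-0.045,"z":0,"wx":0,"wy":0,"wz":0,"grip":0.4},{"x":0.008,"y":-0.045,"z":0,"wx":0,"wy":0,"wz":0,"grip":0.4},{"x":0.008,"y":-0.045,"z":0,"wx":0,"wy":0,"wz":0,"grip":0.4},{"x":0.008,"y":-0.045,"z":0,"wx":0,"wy":0,"wz":0,"grip":0.4},{"x":0.009,"y":-0.04,"z":0,"wx":0,"wy":0,"wz":0,"grip":0.4},{"x":0.009,"y":-0.029,"z":0,"wx":0,"wy":0,"wz":0,"grip":0.4},{"x":0,"y":0,"z":0.03,"wx":0,"wy":0,"wz":0,"grip":0.4},{"x":0,"y":0,"z":0.04,"wx":0,"wy":0,"wz":0,"grip":0.4},{"x":0,"y":0,"z":0.025,"wx":0,"wy":0,"wz":0,"grip":0.4},{"x":0,"y":0,"z":0.01,"wx":0,"wy":0,"wz":0,"grip":0.4},{"x":0,"y":0,"z":0,"wx":0,"wy":0,"wz":0,"grip":0.4},{"x":0,"y":0,"z":0,"wx":0,"wy":0,"wz":0,"grip":0.4}])

```text
clock: 9.25
eef_pos: [465.8, -328.3, 44.8]
eef_rot: [-3.14, 0.001, -3.141]
wrist_force: [-0.2, 0.6, -2.9]
finger_gap: 51.3
```

```bash
python3 - <<'E'
from h import *
st()
p,d,K,W=cam("side"); save("s1",p)
E
```

```text
t 9.25 pos [ 465.8 -328.3   44.8] rot [-1.7993e+02  8.0000e-02 -1.7999e+02] gap 51.3 F [-0.2  0.6 -2.9] q [-0.68  0.52  1.61 -0.    1.01 -2.25]
```

View pics/s1.png

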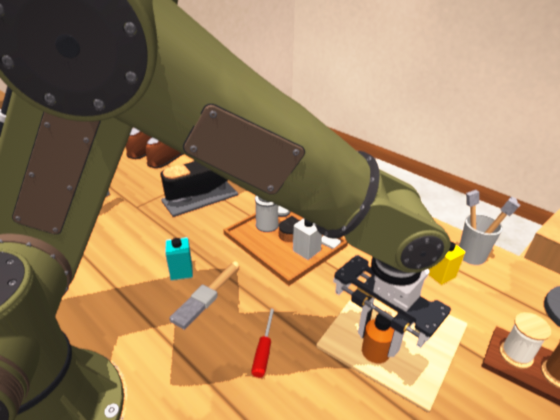

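The bottle hangs upright over the board at about (380,335) in the side view. I lower it and let go.

>>> play_rows(commands=[{"x":0,"y":0,"z":0.006,"wx":0,"wy":0,"wz":0,"grip":0.4},{"x":0,"y":0,"z":0.004,"wx":0,"wy":0,"wz":0,"grip":0.4},{"x":0,"y":0,"z":0,"wx":0,"wy":0,"wz":0,"grip":0.4},{"x":0,"y":0,"z":0,"wx":0,"wy":0,"wz":0,"grip":0.4}])

```text
clock: 9.8
eef_pos: [465.6, -327.9, 34.1]
eef_rot: [-3.141, 0.001, -3.141]
wrist_force: [-1.6, 2.6, 5.8]
finger_gap: 51.1
```

>>> play_rows(commands=[{"x":0,"y":0,"z":0,"wx":0,"wy":0,"wz":0,"grip":0.58},{"x":0,"y":0,"z":0,"wx":0,"wy":0,"wz":0,"grip":0.75},{"x":0,"y":0,"z":0,"wx":0,"wy":0,"wz":0,"grip":0.95},{"x":0,"y":0,"z":-0.03,"wx":0,"wy":0,"wz":0,"grip":1},{"x":0,"y":0,"z":-0.05,"wx":0,"wy":0,"wz":0,"grip":1},{"x":0,"y":0,"z":-0.045,"wx":0,"wy":0,"wz":0,"grip":1},{"x":0,"y":0,"z":0,"wx":0,"wy":0,"wz":0,"grip":1}])

```text
clock: 10.68
eef_pos: [466.4, -328.8, 161.9]
eef_rot: [-3.138, 0.005, -3.141]
wrist_force: [-0.6, -1.3, -1.9]
finger_gap: 94.0
```

```bash
python3 - <<'E'
from h import *
st()
E
```

```text
t 10.68 pos [ 466.4 -328.8  161.9] rot [-179.78    0.27 -179.99] gap 94.0 F [-0.6 -1.3 -1.9] q [-0.68  0.38  1.52 -0.    1.24 -2.25]
```

>>> play_rows(commands=[{"x":-0.015,"y":0.03,"z":0,"wx":0,"wy":0,"wz":0,"grip":1},{"x":-0.0195,"y":0.042,"z":0,"wx":0,"wy":0,"wz":0,"grip":1},{"x":-0.0195,"y":0.042,"z":0,"wx":0,"wy":0,"wz":0,"grip":1},{"x":-0.0195,"y":0.042,"z":0,"wx":0,"wy":0,"wz":0,"grip":1},{"x":-0.0195,"y":0.042,"z":0,"wx":0,"wy":0,"wz":0,"grip":1},{"x":-0.0195,"y":0.042,"z":0,"wx":0,"wy":0,"wz":0,"grip":1},{"x":-0.015,"y":0.03,"z":0,"wx":0,"wy":0,"wz":0,"grip":0.9},{"x":-0.0075,"y":0.011,"z":0,"wx":0,"wy":0,"wz":0,"grip":0.82},{"x":0,"y":0,"z":0.03,"wx":0,"wy":0,"wz":0,"grip":0.82},{"x":0,"y":0,"z":0,"wx":0,"wy":0,"wz":0,"grip":0.82},{"x":0,"y":0,"z":0,"wx":0,"wy":0,"wz":0,"grip":0.82}])

```text
clock: 12.05
eef_pos: [600.3, -47.6, 129.1]
eef_rot: [-3.141, 0.0, 3.141]
wrist_force: [1.2, -0.1, 0.7]
finger_gap: 76.9
```

```bash
python3 - <<'E'
from h import *
p,d,K,W=cam("wrist"); np.savez("pics/w8.npz",p=p,d=d,K=K,W=W); save("w8",p)
st()
E
```

```text
t 12.1 pos [600.5 -47.5 129.5] rot [-1.7999e+02  7.0000e-02  1.7997e+02] gap 77.0 F [-0.8  0.5  0.1] q [-0.14  0.48  1.45 -0.    1.21 -1.71]
```

View pics/w8.png

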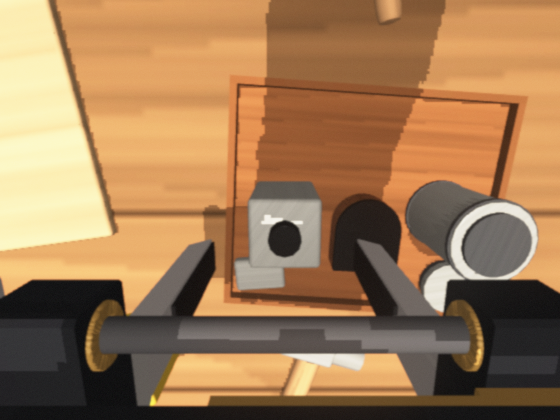

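The tin's top spans columns 249 to 321, centre 285, and the finger tips average 284.5, so it is centred. I check and descend.

```bash
python3 - <<'E'
from meas import *
p,mx,d,K,W=load("w8")
print(onplane([249.5,320.5,320.5,249.5],[198,198,268,268],86,K,W).round(1), onplane(285,236,100,K,W))
E
```

```text
[[576.5 -71.   86. ]
 [576.5 -24.   86. ]
 [626.3 -22.8  86. ]
 [626.3 -72.3  86. ]] [[598.35451079 -47.56793169 100.        ]]
```

>>> play_rows(commands=[{"x":-0.0012,"y":-0.0004,"z":0.03,"wx":0,"wy":0,"wz":0,"grip":0.82},{"x":0,"y":0,"z":0.03,"wx":0,"wy":0,"wz":0,"grip":0.82},{"x":0,"y":0,"z":0.0195,"wx":0,"wy":0,"wz":0,"grip":0.82},{"x":0,"y":0,"z":0,"wx":0,"wy":0,"wz":0,"grip":0.82},{"x":0,"y":0,"z":0,"wx":0,"wy":0,"wz":0,"grip":0.6},{"x":0,"y":0,"z":0,"wx":0,"wy":0,"wz":0,"grip":0.4},{"x":0,"y":0,"z":0,"wx":0,"wy":0,"wz":0,"grip":0.4},{"x":0,"y":0,"z":0,"wx":0,"wy":0,"wz":0,"grip":0.4}])

```text
clock: 13.1
eef_pos: [601.7, -47.3, 49.6]
eef_rot: [-3.141, 0.001, -3.141]
wrist_force: [-0.9, -0.0, 5.2]
finger_gap: 49.6
```

```bash
python3 -c "
from h import *
st()"
```

```text
t 13.1 pos [601.7 -47.3  49.6] rot [-1.7999e+02  6.0000e-02 -1.7999e+02] gap 49.6 F [-0.9 -0.   5.2] q [-0.14  0.58  1.5   0.    1.06 -1.71]
```

>>> play_rows(commands=[{"x":0,"y":0,"z":-0.015,"wx":0,"wy":0,"wz":0,"grip":0.4},{"x":0,"y":0,"z":-0.035,"wx":0,"wy":0,"wz":0,"grip":0.4},{"x":0,"y":0,"z":-0.04,"wx":0,"wy":0,"wz":0,"grip":0.4},{"x":0,"y":0,"z":-0.03,"wx":0,"wy":0,"wz":0,"grip":0.4},{"x":0.008,"y":-0.025,"z":0,"wx":0,"wy":0,"wz":0,"grip":0.4},{"x":0.009,"y":-0.04,"z":0,"wx":0,"wy":0,"wz":0,"grip":0.4},{"x":0.01,"y":-0.045,"z":0,"wx":0,"wy":0,"wz":0,"grip":0.4},{"x":0.01,"y":-0.045,"z":0,"wx":0,"wy":0,"wz":0,"grip":0.4},{"x":0.01,"y":-0.045,"z":0,"wx":0,"wy":0,"wz":0,"grip":0.4},{"x":0.009,"y":-0.04,"z":0,"wx":0,"wy":0,"wz":0,"grip":0.4},{"x":0.009,"y":-0.04,"z":0,"wx":0,"wy":0,"wz":0,"grip":0.4},{"x":0,"y":0,"z":0.025,"wx":0,"wy":0,"wz":0,"grip":0.4},{"x":0,"y":0,"z":0.04,"wx":0,"wy":0,"wz":0,"grip":0.4},{"x":0,"y":0,"z":0.03,"wx":0,"wy":0,"wz":0,"grip":0.4},{"x":0,"y":0,"z":0.01,"wx":0,"wy":0,"wz":0,"grip":0.4},{"x":0,"y":0,"z":0,"wx":0,"wy":0,"wz":0,"grip":0.4},{"x":0,"y":0,"z":0,"wx":0,"wy":0,"wz":0,"grip":0.4}])

```text
clock: 15.22
eef_pos: [537.1, -327.7, 65.6]
eef_rot: [-3.14, 0.002, -3.141]
wrist_force: [0.2, -0.2, -2.6]
finger_gap: 49.9
```

```bash
python3 -c "
from h import *
st()"
```

```text
t 15.22 pos [ 537.1 -327.7   65.6] rot [-1.7993e+02  1.0000e-01 -1.7998e+02] gap 49.9 F [ 0.2 -0.2 -2.6] q [-0.61  0.61  1.41 -0.    1.12 -2.18]
```

>>> play_rows(commands=[{"x":0,"y":0,"z":0.006,"wx":0,"wy":0,"wz":0,"grip":0.4},{"x":0,"y":0,"z":0.004,"wx":0,"wy":0,"wz":0,"grip":0.4},{"x":0,"y":0,"z":0,"wx":0,"wy":0,"wz":0,"grip":0.4},{"x":0,"y":0,"z":0,"wx":0,"wy":0,"wz":0,"grip":0.4}])

```text
clock: 15.72
eef_pos: [537.0, -327.5, 55.2]
eef_rot: [-3.141, 0.002, -3.141]
wrist_force: [-2.0, 1.8, 7.9]
finger_gap: 49.7
```

>>> play_rows(commands=[{"x":0,"y":0,"z":0,"wx":0,"wy":0,"wz":0,"grip":0.58},{"x":0,"y":0,"z":0,"wx":0,"wy":0,"wz":0,"grip":0.75},{"x":0,"y":0,"z":0,"wx":0,"wy":0,"wz":0,"grip":0.95},{"x":0,"y":0,"z":-0.03,"wx":0,"wy":0,"wz":0,"grip":1},{"x":0,"y":0,"z":-0.05,"wx":0,"wy":0,"wz":0,"grip":1},{"x":0,"y":0,"z":-0.025,"wx":0,"wy":0,"wz":0,"grip":1},{"x":0,"y":0,"z":0,"wx":0,"wy":0,"wz":0,"grip":1}])

```text
clock: 16.6
eef_pos: [537.1, -327.7, 160.7]
eef_rot: [-3.14, 0.003, -3.141]
wrist_force: [-0.1, -0.4, -1.1]
finger_gap: 93.5
```

```bash
python3 -c "
from h import *
st()"
```

```text
t 16.6 pos [ 537.1 -327.7  160.7] rot [-1.7989e+02  1.6000e-01 -1.7999e+02] gap 93.5 F [-0.1 -0.4 -1.1] q [-0.61  0.51  1.33 -0.    1.29 -2.18]
```

>>> play_rows(commands=[{"x":-0.005,"y":0.03,"z":0,"wx":0,"wy":0,"wz":0,"grip":1},{"x":-0.007,"y":0.043,"z":0,"wx":0,"wy":0,"wz":0,"grip":1},{"x":-0.0075,"y":0.045,"z":0,"wx":0,"wy":0,"wz":0,"grip":1},{"x":-0.0075,"y":0.045,"z":0,"wx":0,"wy":0,"wz":0,"grip":1},{"x":-0.0075,"y":0.045,"z":0,"wx":0,"wy":0,"wz":0,"grip":1},{"x":-0.0075,"y":0.045,"z":0,"wx":0,"wy":0,"wz":0,"grip":1},{"x":-0.0075,"y":0.045,"z":0,"wx":0,"wy":0,"wz":0,"grip":1},{"x":-0.0075,"y":0.045,"z":0,"wx":0,"wy":0,"wz":0,"grip":1},{"x":-0.007,"y":0.045,"z":0,"wx":0,"wy":0,"wz":0,"grip":1},{"x":-0.005,"y":0.03,"z":0,"wx":0,"wy":0,"wz":0,"grip":1},{"x":0,"y":0,"z":0.03,"wx":0,"wy":0,"wz":0,"grip":0.9},{"x":0,"y":0,"z":0,"wx":0,"wy":0,"wz":0,"grip":0.9},{"x":0,"y":0,"z":0,"wx":0,"wy":0,"wz":0,"grip":0.9}])

```text
clock: 18.23
eef_pos: [605.4, 90.4, 129.1]
eef_rot: [-3.142, -0.0, 3.141]
wrist_force: [-0.3, 0.1, 1.2]
finger_gap: 84.6
```

```bash
python3 - <<'E'
from h import *
p,d,K,W=cam("wrist"); np.savez("pics/w9.npz",p=p,d=d,K=K,W=W); save("w9",p)
st()
E
```

```text
t 18.27 pos [605.7  90.3 129.6] rot [1.8000e+02 4.0000e-02 1.7998e+02] gap 84.5 F [ 0.6 -0.1 -1.3] q [ 0.09  0.5   1.42 -0.    1.22 -1.48]
```

View pics/w9.png

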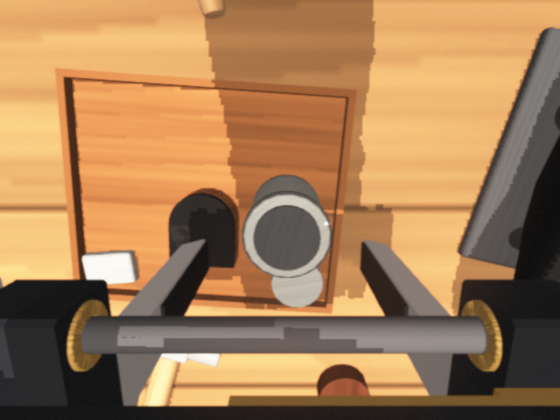

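```bash
python3 - <<'E'
from meas import *
p,mx,d,K,W=load("w9"); hsv=cv2.cvtColor(p,cv2.COLOR_RGB2HSV)
mm,c,cen,s=blob(mx<95,287,240); X=onplane(*c.T,95,K,W)[:,:2].astype(np.float32);print(s,cv2.fitEllipse(X))
# outer rim columns at row 237 
print(p[234,236:250].max(1),p[234,324:338].max(1), onplane([243,330.5,287,287],[234,234,193,278],96,K,W).round(1))
E
```

```text
[ 255  206   64   63 3206] ((606.3011474609375, 91.36022186279297), (41.504417419433594, 42.8656120300293), 92.7243881225586)
[ 80  96 129 163 176 155 122 137 171 191 194 198 201 200] [199 201 201 198 190 168 124  94  90 104 134 154 158 161] [[603.4  63.2  96. ]
 [603.4 120.   96. ]
 [576.3  91.7  96. ]
 [634.3  91.8  96. ]]
```

>>> play_rows(commands=[{"x":-0.0004,"y":0.001,"z":0.03,"wx":0,"wy":0,"wz":0,"grip":0.9},{"x":0,"y":0,"z":0.03,"wx":0,"wy":0,"wz":0,"grip":0.9},{"x":0,"y":0,"z":0.0195,"wx":0,"wy":0,"wz":0,"grip":0.9},{"x":0,"y":0,"z":0,"wx":0,"wy":0,"wz":0,"grip":0.9},{"x":0,"y":0,"z":0,"wx":0,"wy":0,"wz":0,"grip":0.7},{"x":0,"y":0,"z":0,"wx":0,"wy":0,"wz":0,"grip":0.5},{"x":0,"y":0,"z":0,"wx":0,"wy":0,"wz":0,"grip":0.5},{"x":0,"y":0,"z":0,"wx":0,"wy":0,"wz":0,"grip":0.5}])

```text
clock: 19.27
eef_pos: [606.1, 91.8, 50.1]
eef_rot: [3.141, 0.001, -3.141]
wrist_force: [-0.8, 1.2, 5.4]
finger_gap: 57.8
```

```bash
python3 -c "
from h import *
st()"
```

```text
t 19.27 pos [606.1  91.8  50.1] rot [ 1.7999e+02  6.0000e-02 -1.7999e+02] gap 57.8 F [-0.8  1.2  5.4] q [ 0.09  0.6   1.47  0.    1.07 -1.48]
```

>>> play_rows(commands=[{"x":0,"y":0,"z":-0.015,"wx":0,"wy":0,"wz":0,"grip":0.5},{"x":0,"y":0,"z":-0.035,"wx":0,"wy":0,"wz":0,"grip":0.5},{"x":0,"y":0,"z":-0.04,"wx":0,"wy":0,"wz":0,"grip":0.5},{"x":0,"y":0,"z":-0.03,"wx":0,"wy":0,"wz":0,"grip":0.5},{"x":0.002,"y":-0.025,"z":0,"wx":0,"wy":0,"wz":0,"grip":0.5},{"x":0,"y":-0.04,"z":0,"wx":0,"wy":0,"wz":0,"grip":0.5},{"x":0,"y":-0.045,"z":0,"wx":0,"wy":0,"wz":0,"grip":0.5},{"x":0,"y":-0.045,"z":0,"wx":0,"wy":0,"wz":0,"grip":0.5},{"x":0,"y":-0.045,"z":0,"wx":0,"wy":0,"wz":0,"grip":0.5},{"x":0,"y":-0.045,"z":0,"wx":0,"wy":0,"wz":0,"grip":0.5},{"x":0,"y":-0.045,"z":0,"wx":0,"wy":0,"wz":0,"grip":0.5},{"x":0,"y":-0.045,"z":0,"wx":0,"wy":0,"wz":0,"grip":0.5},{"x":0,"y":-0.045,"z":0,"wx":0,"wy":0,"wz":0,"grip":0.5},{"x":0,"y":-0.039,"z":0,"wx":0,"wy":0,"wz":0,"grip":0.5},{"x":0,"y":0,"z":0.025,"wx":0,"wy":0,"wz":0,"grip":0.5},{"x":0,"y":0,"z":0.04,"wx":0,"wy":0,"wz":0,"grip":0.5},{"x":0,"y":0,"z":0.03,"wx":0,"wy":0,"wz":0,"grip":0.5},{"x":0,"y":0,"z":0.01,"wx":0,"wy":0,"wz":0,"grip":0.5},{"x":0,"y":0,"z":0,"wx":0,"wy":0,"wz":0,"grip":0.5},{"x":0,"y":0,"z":0,"wx":0,"wy":0,"wz":0,"grip":0.5}])

```text
clock: 21.78
eef_pos: [604.5, -327.6, 66.3]
eef_rot: [-3.14, 0.002, -3.141]
wrist_force: [0.3, -1.0, -3.4]
finger_gap: 58.1
```

```bash
python3 -c "
from h import *
st()"
```

```text
t 21.77 pos [ 604.5 -327.6   66.3] rot [-1.7993e+02  1.1000e-01 -1.7999e+02] gap 58.1 F [ 0.3 -1.  -3.4] q [-0.55  0.73  1.21 -0.    1.2  -2.12]
```

>>> play_rows(commands=[{"x":0,"y":0,"z":0.006,"wx":0,"wy":0,"wz":0,"grip":0.5},{"x":0,"y":0,"z":0.004,"wx":0,"wy":0,"wz":0,"grip":0.5},{"x":0,"y":0,"z":0,"wx":0,"wy":0,"wz":0,"grip":0.5},{"x":0,"y":0,"z":0,"wx":0,"wy":0,"wz":0,"grip":0.5}])

```text
clock: 22.28
eef_pos: [604.3, -327.4, 55.9]
eef_rot: [-3.141, 0.001, -3.141]
wrist_force: [-1.6, 2.9, 6.3]
finger_gap: 57.7
```

>>> play_rows(commands=[{"x":0,"y":0,"z":0,"wx":0,"wy":0,"wz":0,"grip":0.68},{"x":0,"y":0,"z":0,"wx":0,"wy":0,"wz":0,"grip":0.85},{"x":0,"y":0,"z":0,"wx":0,"wy":0,"wz":0,"grip":1},{"x":0,"y":0,"z":-0.03,"wx":0,"wy":0,"wz":0,"grip":1},{"x":0,"y":0,"z":-0.05,"wx":0,"wy":0,"wz":0,"grip":1},{"x":0,"y":0,"z":-0.05,"wx":0,"wy":0,"wz":0,"grip":1},{"x":0,"y":0,"z":0,"wx":0,"wy":0,"wz":0,"grip":1}])

```text
clock: 23.15
eef_pos: [605.1, -328.0, 189.3]
eef_rot: [-3.138, 0.006, -3.141]
wrist_force: [0.2, 0.5, -0.5]
finger_gap: 94.1
```

```bash
python3 -c "
from h import *
st()
p,d,K,W=cam('scene'); save('sc2',p)"
```

```text
t 23.15 pos [ 605.1 -328.   189.3] rot [-179.77    0.37 -179.99] gap 94.1 F [ 0.2  0.5 -0.5] q [-0.55  0.63  1.09  0.    1.42 -2.12]
```

View pics/sc2.png

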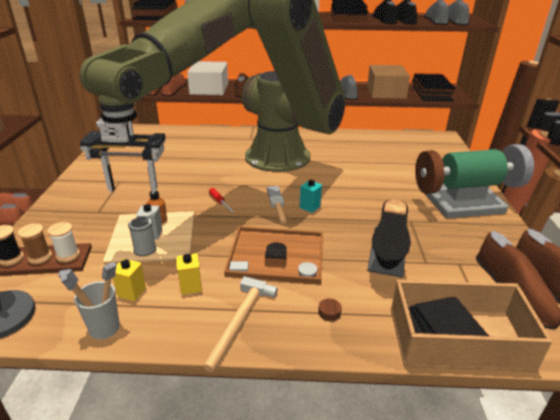

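All three stand upright on the board, at about (158,208), (149,220) and (142,236). Next I take a closer look at the heel block.

>>> play_rows(commands=[{"x":-0.005,"y":0.03,"z":0,"wx":0,"wy":0,"wz":0,"grip":1},{"x":-0.006,"y":0.045,"z":0,"wx":0,"wy":0,"wz":0,"grip":1},{"x":-0.006,"y":0.045,"z":0,"wx":0,"wy":0,"wz":0,"grip":1},{"x":-0.006,"y":0.045,"z":0,"wx":0,"wy":0,"wz":0,"grip":1},{"x":-0.006,"y":0.045,"z":0,"wx":0,"wy":0,"wz":0,"grip":1},{"x":-0.006,"y":0.045,"z":0,"wx":0,"wy":0,"wz":0,"grip":1},{"x":-0.006,"y":0.045,"z":0,"wx":0,"wy":0,"wz":0,"grip":1},{"x":-0.006,"y":0.03,"z":0.02,"wx":0,"wy":0,"wz":0,"grip":1},{"x":-0.006,"y":0.02,"z":0.03,"wx":0,"wy":0,"wz":0,"grip":1},{"x":0,"y":0,"z":0,"wx":0,"wy":0,"wz":0,"grip":1},{"x":0,"y":0,"z":0,"wx":0,"wy":0,"wz":0,"grip":1},{"x":0,"y":0,"z":0,"wx":0,"wy":0,"wz":0,"grip":1}])

```text
clock: 24.7
eef_pos: [657.1, 21.7, 135.6]
eef_rot: [-3.141, 0.002, 3.141]
wrist_force: [-0.1, 0.0, -0.1]
finger_gap: 93.9
```

```bash
python3 - <<'E'
from h import *
p,d,K,W=cam("wrist"); np.savez("pics/w10.npz",p=p,d=d,K=K,W=W); save("w10",p)
st()
E
```

```text
t 24.75 pos [657.1  21.9 135.5] rot [-1.8000e+02  8.0000e-02  1.7995e+02] gap 94.0 F [-0.2  0.3  0.7] q [-0.02  0.6   1.26 -0.    1.28 -1.59]
```

View pics/w10.png

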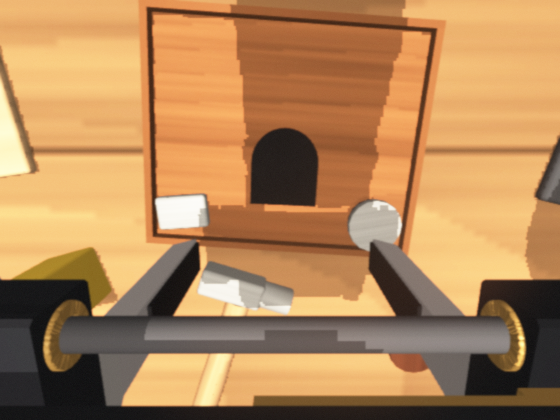

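```bash
python3 - <<'E'
from meas import *
p,mx,d,K,W=load("w10"); C=cloud(d,K,W)
m=mx<65
mm,c,cen,s=blob(m,284,170); print(s,"z",np.nanmedian(C[...,2][mm>0]))
X=onplane(*c.T,38,K,W)[:,:2]; print("rect",cv2.minAreaRect(X.astype(np.float32)))
# subpixel edges: front edge by column, side edges by row
g=cv2.GaussianBlur(p.max(2).astype(float),(3,3),0)
def cross(line,th):
    i=np.argmax(np.diff(np.sign(line-th))!=0); return i+(th-line[i])/(line[i+1]-line[i])
fr=[(u,195+cross(g[195:216,u],70)) for u in range(256,311,3)]
F=onplane(*np.array(fr).T,38,K,W)[:,:2]
a=np.polyfit(F[:,1],F[:,0],1); print("front slope deg",-np.degrees(a[0]),"x at y21",np.polyval(a,21.5),"rms",np.std(F[:,0]-np.polyval(a,F[:,1])))
L=[(265-cross(g[v,265:235:-1],70),v) for v in range(172,200,3)]; Rr=[(302+cross(g[v,302:335],70),v) for v in range(172,200,3)]
for l in (L,Rr):
    Y=onplane(*np.array(l).T,38,K,W)[:,:2]; b=np.polyfit(Y[:,0]-619,Y[:,1],1); print("side deg",np.degrees(b[0]),"y at x619",b[1],"rms",np.std(Y[:,1]-np.polyval(b,Y[:,0]-619)))
print("back",X[:,0].min())
print("polish",onplane([349,401,375],[226,226,201],18,K,W).round(0).tolist(),"steel",onplane([208,205],[195,227],15,K,W).round(0).tolist())
E
```

```text
[ 251  129   66   76 4400] z 38.3299633388346
rect ((619.3005981445312, 21.173847198486328), (52.249969482421875, 60.2985954284668), 87.19095611572266)
front slope deg -2.286646854504873 x at y21 649.1541785459901 rms 0.0931330350144856
side deg -2.506477497666758 y at x619 -4.978520325814043 rms 0.04150543355201344
side deg -3.0186226274049623 y at x619 47.302210163677884 rms 0.03246161897133475
back 589.3769721351837
polish [[675.0, 80.0, 18.0], [675.0, 127.0, 18.0], [652.0, 102.0, 18.0]] steel [[647.0, -47.0, 15.0], [676.0, -51.0, 15.0]]
```

Heel block: top at z 38.3, centre about (619.1, 21.2), yaw about -2.6°. The finger paths clear the polish tin and the steel. I grasp it 6 mm ahead of its centre.

>>> play_rows(commands=[{"x":0.016,"y":-0.0005,"z":0,"wx":0,"wy":0,"wz":0,"grip":0.9},{"x":0.016,"y":-0.0005,"z":0,"wx":0,"wy":0,"wz":0,"grip":0.8},{"x":0,"y":0,"z":0.03,"wx":0,"wy":0,"wz":2.6,"grip":0.8},{"x":0,"y":0,"z":0.03,"wx":0,"wy":0,"wz":0,"grip":0.8},{"x":0,"y":0,"z":0.02,"wx":0,"wy":0,"wz":0,"grip":0.8},{"x":0,"y":0,"z":0,"wx":0,"wy":0,"wz":0,"grip":0.8},{"x":0,"y":0,"z":0,"wx":0,"wy":0,"wz":0,"grip":0.8}], squeeze=30)

```text
clock: 25.62
eef_pos: [625.5, 21.6, 55.7]
eef_rot: [3.142, 0.002, 3.096]
wrist_force: [0.1, 0.1, 0.8]
finger_gap: 75.5
```

```bash
python3 -c "
from h import *
st()"
```

```text
t 25.62 pos [625.5  21.6  55.7] rot [1.800e+02 1.000e-01 1.774e+02] gap 75.5 F [0.1 0.1 0.8] q [-0.02  0.62  1.43  0.    1.09 -1.55]
```

>>> play_rows(commands=[{"x":0,"y":-0.0006,"z":0.025,"wx":0,"wy":0,"wz":0,"grip":0.8},{"x":0,"y":0,"z":0.0145,"wx":0,"wy":0,"wz":0,"grip":0.8},{"x":0,"y":0,"z":0.0055,"wx":0,"wy":0,"wz":0,"grip":0.8},{"x":0,"y":0,"z":0,"wx":0,"wy":0,"wz":0,"grip":0.8},{"x":0,"y":0,"z":0,"wx":0,"wy":0,"wz":0,"grip":0.6},{"x":0,"y":0,"z":0,"wx":0,"wy":0,"wz":0,"grip":0.45},{"x":0,"y":0,"z":0,"wx":0,"wy":0,"wz":0,"grip":0.45},{"x":0,"y":0,"z":0,"wx":0,"wy":0,"wz":0,"grip":0.45}])

```text
clock: 26.62
eef_pos: [625.0, 21.2, 9.9]
eef_rot: [3.142, 0.001, 3.096]
wrist_force: [-1.7, 0.5, 4.5]
finger_gap: 54.1
```

```bash
python3 -c "
from h import *
st()"
```

```text
t 26.62 pos [625.   21.2   9.9] rot [1.8000e+02 4.0000e-02 1.7741e+02] gap 54.1 F [-1.7  0.5  4.5] q [-0.02  0.68  1.45  0.    1.01 -1.55]
```

>>> play_rows(commands=[{"x":0,"y":0,"z":-0.015,"wx":0,"wy":0,"wz":0,"grip":0.45},{"x":0,"y":0,"z":-0.035,"wx":0,"wy":0,"wz":0,"grip":0.45},{"x":0,"y":0,"z":-0.045,"wx":0,"wy":0,"wz":0,"grip":0.45},{"x":0,"y":0,"z":-0.045,"wx":0,"wy":0,"wz":0,"grip":0.45},{"x":0,"y":0,"z":-0.045,"wx":0,"wy":0,"wz":0,"grip":0.45},{"x":0.006,"y":0.035,"z":0,"wx":0,"wy":0,"wz":0,"grip":0.45},{"x":0.007,"y":0.043,"z":0,"wx":0,"wy":0,"wz":0,"grip":0.45},{"x":0.007,"y":0.043,"z":0,"wx":0,"wy":0,"wz":0,"grip":0.45},{"x":0.007,"y":0.043,"z":0,"wx":0,"wy":0,"wz":0,"grip":0.45},{"x":0.007,"y":0.043,"z":0,"wx":0,"wy":0,"wz":0,"grip":0.45},{"x":0.007,"y":0.043,"z":0,"wx":0,"wy":0,"wz":0,"grip":0.45},{"x":0.007,"y":0.04,"z":0,"wx":0,"wy":0,"wz":0,"grip":0.45},{"x":0.007,"y":0.032,"z":0,"wx":0,"wy":0,"wz":0,"grip":0.45},{"x":0,"y":0,"z":0,"wx":0,"wy":0,"wz":5.6,"grip":0.45},{"x":0,"y":0,"z":0,"wx":0,"wy":0,"wz":5.6,"grip":0.45},{"x":0,"y":0,"z":0,"wx":0,"wy":0,"wz":0,"grip":0.45},{"x":0,"y":0,"z":0,"wx":0,"wy":0,"wz":0,"grip":0.45},{"x":0,"y":0,"z":0,"wx":0,"wy":0,"wz":0,"grip":0.45}])

```text
clock: 28.88
eef_pos: [584.4, 345.2, 194.6]
eef_rot: [3.142, 0.0, 2.902]
wrist_force: [-1.0, 0.8, -1.8]
finger_gap: 53.9
```

```bash
python3 - <<'E'
from h import *
p,d,K,W=cam("wrist"); np.savez("pics/w11.npz",p=p,d=d,K=K,W=W); save("w11",p)
st()
E
```

```text
t 28.93 pos [584.4 345.2 194.6] rot [180.     0.   166.26] gap 54.2 F [-0.  -0.4 -1.6] q [ 0.48  0.6   1.11  0.    1.43 -0.85]
```

View pics/w11.png

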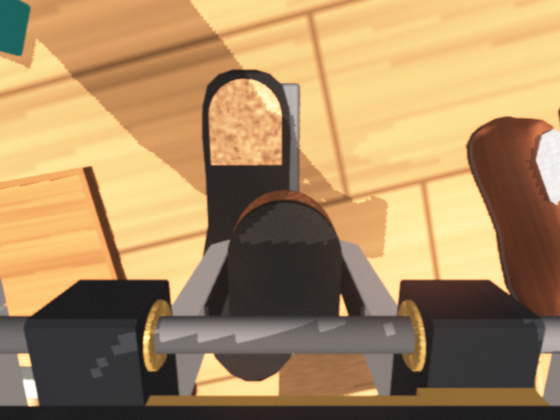

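The seat is at (246,123) and its front edge runs level at row 165. The held block's back is at (285,200), centred between the fingers. I measure the seat edges at sub-pixel level, with the height from two views.

```bash
python3 - <<'E'
from meas import *
p,mx,d,K,W=load("w11"); C=cloud(d,K,W)
mm,c,cen,s=blob(mx>100,246,130); print(s,cen,"z",np.nanmedian(C[...,2][mm>0]))
p3,m3,d3,K3,W3=load("w3"); _,c3,cen3,_=blob(m3>100,272,140)
print("tri centroid",tri([ray(*cen,K,W),ray(*cen3,K3,W3)]).round(1))
g=cv2.GaussianBlur(p.max(2).astype(float),(3,3),0)
def cross(line,th): 
    i=np.argmax(np.diff(np.sign(line-th))!=0); return i+(th-line[i])/(line[i+1]-line[i])
y0=np.radians(-13.74); ex=np.array([np.cos(y0),np.sin(y0)]); ey=np.array([-ex[1],ex[0]])
def loc(uv): 
    P=onplane(*np.array(uv).T,110,K,W)[:,:2]-np.array([507,333.4]); return np.stack([P@ex,P@ey],-1)
F=loc([(u,172-cross(g[172:155:-1,u],110)) for u in range(216,278,3)])
a=np.polyfit(F[:,1],F[:,0],1); print("front: x",a[1],"tilt deg",-np.degrees(a[0]),"rms",np.std(F[:,0]-np.polyval(a,F[:,1])))
for l in ([(200+cross(g[v,200:225],110),v) for v in range(126,160,3)],[(292-cross(g[v,292:270:-1],110),v) for v in range(126,160,3)]):
    Y=loc(l); b=np.polyfit(Y[:,0],Y[:,1],1); print("side y",b[1],"deg",np.degrees(b[0]),"rms",np.std(Y[:,1]-np.polyval(b,Y[:,0])))
cc=loc(c); print("back",cc[:,0].min(),"front",cc[:,0].max())
E
```

```text
[ 208   78   75   88 5920] [245.13412162 124.92060811] z 110.25174562579684
tri centroid [508.7 333.  110.1]
front: x 31.70882062851319 tilt deg 0.26848342754032384 rms 0.07424148242932027
side y -32.31334976094074 deg 0.47897947905129523 rms 0.14861997617623834
side y 34.52232740431586 deg 0.5499859129623327 rms 0.14856838147108456
back -31.27026156195414 front 31.48716780738582
```

```bash
python3 - <<'E'
from meas import *
p,mx,d,K,W=load("w11")
g=cv2.GaussianBlur(p.max(2).astype(float),(3,3),0)
print(g[145,200:216].round(),g[145,276:292].round())
def cross(line,th): 
    i=np.argmax(np.diff(np.sign(line-th))!=0); return i+(th-line[i])/(line[i+1]-line[i])
y0=np.radians(-13.74); ex=np.array([np.cos(y0),np.sin(y0)]); ey=np.array([-ex[1],ex[0]])
def loc(uv): 
    P=onplane(*np.array(uv).T,110,K,W)[:,:2]-np.array([507,333.4]); return np.stack([P@ex,P@ey],-1)
for l in ([(216-cross(g[v,216:200:-1],110),v) for v in range(126,160,3)],[(274+cross(g[v,274:292],110),v) for v in range(126,160,3)]):
    Y=loc(l); b=np.polyfit(Y[:,0],Y[:,1],1); print("side y",b[1],"deg",np.degrees(b[0]),"rms",np.std(Y[:,1]-np.polyval(b,Y[:,0])))
E
```

```text
[205. 193. 158. 104.  62.  46.  44.  48.  70. 128. 196. 235. 244. 244.
 244. 243.] [246. 243. 240. 237. 226. 185. 120.  70.  54.  53.  54.  54.  56.  67.
  86. 106.]
side y -27.743804934471964 deg -0.2831439859667253 rms 0.056771752782135004
side y 27.728342116143605 deg -0.07476478164928099 rms 0.05655012164700019
```

```bash
python3 - <<'E'
from meas import *
p,mx,d,K,W=load("w11"); C=cloud(d,K,W)
T=W@np.linalg.inv(manip.camera_info("wrist")["tool_from_camera"]); Ti=np.linalg.inv(T)
print("top z",np.nanmedian(C[240:280,270:300,2]))
g=cv2.GaussianBlur(p.max(2).astype(float),(3,3),0)
print(p[250,222:246].max(1)); print(p[250,326:350].max(1))
print(p[185:225,285])
for u,v in ((229.5,250),(341,250),(285,204)):
    P=onplane(u,v,222.7,K,W)[0]; print((Ti@np.r_[P,1])[:3].round(2))
print(C[196:215:2,285].round(1))
save("w11c",cv2.resize(p[170:300,200:370],None,fx=4.5,fy=4.5,interpolation=cv2.INTER_NEAREST))
E
```

```text
top z 223.07764997908203
[163 162 162 160 153 124  73  49  50  51  49  49  50  49  51  51  51  50
  49  47  51  51  50  48]
[ 53  55  53  55  52  55  56  57  56  59  58  57  59  59  74 116 153 162
 162 163 163 163 163 163]
[[ 52  44  40]
 [ 48  42  39]
 [ 51  42  39]
 [ 51  39  35]
 [ 66  48  38]
 [ 95  59  38]
 [108  63  41]
 [107  63  38]
 [106  61  38]
 [116  68  43]
 [110  63  38]
 [116  68  43]
 [125  73  44]
 [118  72  44]
 [ 93  59  35]
 [ 57  41  29]
 [ 40  33  27]
 [ 49  42  38]
 [ 60  53  48]
 [ 67  58  54]
 [ 68  60  56]
 [ 67  59  55]
 [ 68  60  55]
 [ 65  57  52]
 [ 65  58  54]
 [ 68  60  54]
 [ 66  58  54]
 [ 65  59  53]
 [ 67  60  55]
 [ 62  56  52]
 [ 64  58  53]
 [ 64  58  54]
 [ 63  58  52]
 [ 64  57  52]
 [ 65  59  54]
 [ 68  61  56]
 [ 67  62  55]
 [ 67  59  55]
 [ 66  60  55]
 [ 64  59  54]]
[ 13.47 -26.2  -28.06]
[ 13.5   25.96 -28.06]
[ 35.53  -0.26 -28.06]
[[548.5 353.7 211.1]
 [548.9 353.6 213.9]
 [548.9 353.6 218.6]
 [548.9 353.6 222.7]
 [549.8 353.4 222.7]
 [550.7 353.1 222.9]
 [551.4 353.  223.7]
 [552.5 352.7 222.9]
 [553.3 352.5 223.2]
 [554.4 352.2 222.6]]
```

View pics/w11c.png

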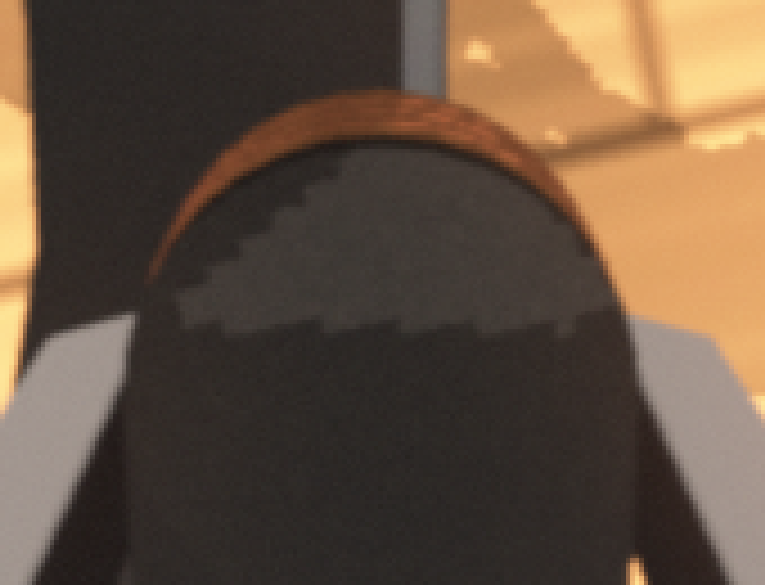

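The seat is centred at (507.0, 333.4), yaw -13.74°, z 110. The block is held 5.7 mm behind the TCP and centred within 0.15 mm. I move above the seat.

>>> play_rows(commands=[{"x":0.02,"y":-0.01,"z":0,"wx":0,"wy":0,"wz":0,"grip":0.45},{"x":0.025,"y":-0.01,"z":0,"wx":0,"wy":0,"wz":0,"grip":0.45},{"x":0.0217,"y":-0.0099,"z":0,"wx":0,"wy":0,"wz":0,"grip":0.45},{"x":0,"y":0,"z":0.03,"wx":0,"wy":0,"wz":0,"grip":0.45},{"x":0,"y":0,"z":0.03,"wx":0,"wy":0,"wz":0,"grip":0.45},{"x":0,"y":0,"z":0.01,"wx":0,"wy":0,"wz":0,"grip":0.45},{"x":0,"y":0,"z":0,"wx":0,"wy":0,"wz":0,"grip":0.45},{"x":0,"y":0,"z":0,"wx":0,"wy":0,"wz":0,"grip":0.45},{"x":0,"y":0,"z":0,"wx":0,"wy":0,"wz":0,"grip":0.45}])

```text
clock: 30.05
eef_pos: [512.8, 332.3, 125.4]
eef_rot: [3.141, 0.001, 2.901]
wrist_force: [0.6, 0.1, -0.6]
finger_gap: 54.3
```

```bash
python3 -c "
from h import *
st()
p,d,K,W=cam('wrist'); save('w12',p)
st()"
```

```text
t 30.05 pos [512.8 332.3 125.4] rot [1.7994e+02 6.0000e-02 1.6621e+02] gap 54.3 F [ 0.6  0.1 -0.6] q [ 0.52  0.51  1.43 -0.    1.21 -0.82]
t 30.1 pos [512.8 332.3 125.2] rot [1.7995e+02 5.0000e-02 1.6621e+02] gap 54.1 F [-0.2 -0.8 -0.5] q [ 0.52  0.51  1.43  0.    1.21 -0.82]
```

View pics/w12.png

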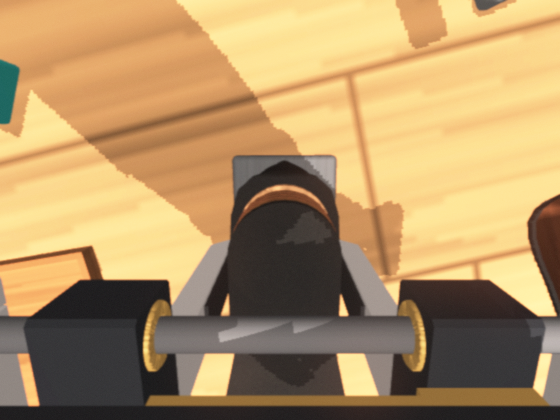

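>>> play_rows(commands=[{"x":0.0002,"y":-0.0004,"z":0.0065,"wx":0,"wy":0,"wz":0,"grip":0.45},{"x":0,"y":0,"z":0.003,"wx":0,"wy":0,"wz":0,"grip":0.45},{"x":0,"y":0,"z":0.0015,"wx":0,"wy":0,"wz":0,"grip":0.45},{"x":0,"y":0,"z":0,"wx":0,"wy":0,"wz":0,"grip":0.45},{"x":0,"y":0,"z":0,"wx":0,"wy":0,"wz":0,"grip":0.45}])

```text
clock: 30.72
eef_pos: [512.1, 331.8, 113.9]
eef_rot: [-3.142, 0.0, 2.901]
wrist_force: [-4.1, -1.4, 5.8]
finger_gap: 53.7
```

```bash
python3 -c "
from h import *
st()"
```

```text
t 30.73 pos [512.1 331.8 113.9] rot [-180.      0.    166.21] gap 53.7 F [-4.1 -1.4  5.8] q [ 0.51  0.52  1.44 -0.    1.19 -0.82]
```

Contact at z 113.9 as expected. I release, back off and check.

>>> play_rows(commands=[{"x":0,"y":0,"z":0,"wx":0,"wy":0,"wz":0,"grip":0.62},{"x":0,"y":0,"z":0,"wx":0,"wy":0,"wz":0,"grip":0.75},{"x":0,"y":0,"z":0,"wx":0,"wy":0,"wz":0,"grip":0.9},{"x":0,"y":0,"z":-0.03,"wx":0,"wy":0,"wz":0,"grip":1},{"x":0,"y":0,"z":-0.05,"wx":0,"wy":0,"wz":0,"grip":1},{"x":-0.022,"y":0,"z":-0.03,"wx":0,"wy":0,"wz":0,"grip":1},{"x":-0.03,"y":0,"z":-0.01,"wx":0,"wy":0,"wz":0,"grip":1},{"x":-0.02,"y":0,"z":0,"wx":0,"wy":0,"wz":0,"grip":1},{"x":0,"y":0,"z":0,"wx":0,"wy":0,"wz":0,"grip":1},{"x":0,"y":0,"z":0,"wx":0,"wy":0,"wz":0,"grip":1},{"x":0,"y":0,"z":0,"wx":0,"wy":0,"wz":0,"grip":1}])

```text
clock: 32.1
eef_pos: [581.5, 315.1, 233.6]
eef_rot: [3.142, -0.0, 2.902]
wrist_force: [-0.3, 0.1, -0.1]
finger_gap: 93.5
```

```bash
python3 - <<'E'
from h import *
p,d,K,W=cam("wrist"); np.savez("pics/w13.npz",p=p,d=d,K=K,W=W)
st()
save("w13",cv2.resize(p[:300,130:430],None,fx=2,fy=2))
E
```

```text
t 32.15 pos [581.5 315.  233.6] rot [179.99   0.   166.25] gap 94.1 F [ 0.1 -0.4 -0. ] q [ 0.44  0.54  1.12  0.    1.48 -0.89]
```

View pics/w13.png

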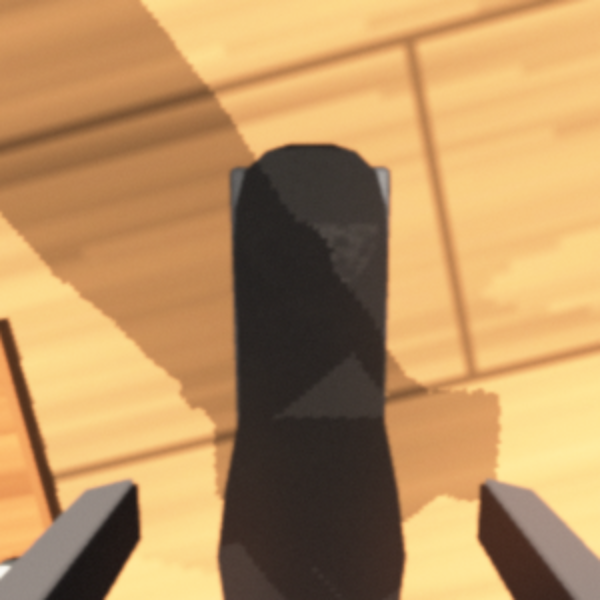

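The block sits on the shoe, at about (310,230) in the crop, with no tan left showing. I measure the block's outline from the depth readings at top height.

```bash
python3 - <<'E'
from meas import *
p,mx,d,K,W=load("w13"); C=cloud(d,K,W); Z=C[...,2]
m=(Z>134)&(Z<150); m[240:]=0
mm,c,cen,s=blob(m,285,130); print(s,"ztop",np.nanmedian(Z[mm>0]), np.percentile(Z[mm>0],[5,95]))
X=onplane(*c.T,142,K,W)[:,:2]-[507,333.4]
y0=np.radians(-13.74); ex=np.array([np.cos(y0),np.sin(y0)]); ey=np.array([-ex[1],ex[0]]); Q=np.stack([X@ex,X@ey],-1)
print("seat-frame extents",Q.min(0).round(2),Q.max(0).round(2))
F=Q[(Q[:,0]>Q[:,0].max()-3)&(abs(Q[:,1])<22)]; a=np.polyfit(F[:,1],F[:,0],1); print("front",a[1],"deg",-np.degrees(a[0]))
for sg in(1,-1):
    S=Q[(sg*Q[:,1]>24)&(Q[:,0]>0)&(Q[:,0]<27)]; b=np.polyfit(S[:,0],S[:,1],1); print("side",b[1],np.degrees(b[0]))
# top plane tilt
P=C[mm>0]; A=np.c_[P[:,:2]-P[:,:2].mean(0),np.ones(len(P))]; print("tilt deg",np.degrees(np.linalg.lstsq(A,P[:,2],rcond=None)[0][:2]))
E
```

```text
[ 249   74   71   84 5347] ztop 142.32976724388072 [141.18123261 143.49367009]
seat-frame extents [-30.7  -27.75] [30.24 26.28]
front 30.226025362190708 deg 0.020452358499230557
side 26.075506122092637 -0.682668204337574
side -27.575791037298274 0.959064458105675
tilt deg [-0.01315291  0.07366489]
```

The block is square within about 1 mm: the front edge tilts 0.02°, the offset is about (-0.2, -0.7) mm, and the top is level at 142.3. Next come the containers, the can first.

>>> play_rows(commands=[{"x":0,"y":0,"z":0,"wx":0,"wy":0,"wz":-6.9,"grip":1},{"x":0,"y":0,"z":0,"wx":0,"wy":0,"wz":-6.85,"grip":1},{"x":-0.0016,"y":-0.04,"z":0.003,"wx":0,"wy":0,"wz":0,"grip":1},{"x":-0.0016,"y":-0.046,"z":0.003,"wx":0,"wy":0,"wz":0,"grip":1},{"x":-0.0016,"y":-0.046,"z":0.003,"wx":0,"wy":0,"wz":0,"grip":1},{"x":-0.0016,"y":-0.046,"z":0.003,"wx":0,"wy":0,"wz":0,"grip":1},{"x":-0.0016,"y":-0.046,"z":0.003,"wx":0,"wy":0,"wz":0,"grip":1},{"x":-0.0016,"y":-0.046,"z":0.003,"wx":0,"wy":0,"wz":0,"grip":1},{"x":-0.0016,"y":-0.046,"z":0.003,"wx":0,"wy":0,"wz":0,"grip":1},{"x":-0.0016,"y":-0.046,"z":0.003,"wx":0,"wy":0,"wz":0,"grip":1},{"x":-0.0016,"y":-0.046,"z":0.003,"wx":0,"wy":0,"wz":0,"grip":1},{"x":-0.0016,"y":-0.046,"z":0.003,"wx":0,"wy":0,"wz":0,"grip":1},{"x":-0.0016,"y":-0.046,"z":0.003,"wx":0,"wy":0,"wz":0,"grip":1},{"x":-0.0016,"y":-0.046,"z":0.003,"wx":0,"wy":0,"wz":0,"grip":1},{"x":-0.0016,"y":-0.046,"z":0.003,"wx":0,"wy":0,"wz":0,"grip":1},{"x":-0.0016,"y":-0.04,"z":0.003,"wx":0,"wy":0,"wz":0,"grip":1},{"x":0,"y":-0.01,"z":0.02,"wx":0,"wy":0,"wz":0,"grip":1},{"x":0,"y":0,"z":0,"wx":0,"wy":0,"wz":0,"grip":1},{"x":0,"y":0,"z":0,"wx":0,"wy":0,"wz":0,"grip":1}])

```text
clock: 34.52
eef_pos: [604.4, -325.9, 171.8]
eef_rot: [3.142, 0.0, -3.141]
wrist_force: [0.6, -0.4, 1.2]
finger_gap: 94.2
```

```bash
python3 -c "
from h import *
st()"
```

```text
t 34.52 pos [ 604.4 -325.9  171.8] rot [ 1.8000e+02  1.0000e-02 -1.7996e+02] gap 94.2 F [ 0.6 -0.4  1.2] q [-0.55  0.64  1.11  0.    1.39 -2.12]
```

>>> play_rows(commands=[{"x":0,"y":-0.0015,"z":0.035,"wx":0,"wy":0,"wz":0,"grip":1},{"x":0,"y":0,"z":0.04,"wx":0,"wy":0,"wz":0,"grip":0.9},{"x":0,"y":0,"z":0.03,"wx":0,"wy":0,"wz":0,"grip":0.9},{"x":0,"y":0,"z":0.0108,"wx":0,"wy":0,"wz":0,"grip":0.9},{"x":0,"y":0,"z":0,"wx":0,"wy":0,"wz":0,"grip":0.9},{"x":0,"y":0,"z":0,"wx":0,"wy":0,"wz":0,"grip":0.7},{"x":0,"y":0,"z":0,"wx":0,"wy":0,"wz":0,"grip":0.5},{"x":0,"y":0,"z":0,"wx":0,"wy":0,"wz":0,"grip":0.5},{"x":0,"y":0,"z":0,"wx":0,"wy":0,"wz":0,"grip":0.5}], squeeze=20)

```text
clock: 35.65
eef_pos: [604.3, -328.7, 56.3]
eef_rot: [-3.142, 0.001, 3.141]
wrist_force: [-1.7, 3.0, 6.0]
finger_gap: 57.7
```

```bash
python3 -c "
from h import *
st()"
```

```text
t 35.65 pos [ 604.3 -328.7   56.3] rot [-1.8000e+02  4.0000e-02  1.7996e+02] gap 57.7 F [-1.7  3.   6. ] q [-0.55  0.74  1.21  0.    1.18 -2.12]
```

>>> play_rows(commands=[{"x":0,"y":0,"z":-0.015,"wx":0,"wy":0,"wz":0,"grip":0.5},{"x":0,"y":0,"z":-0.035,"wx":0,"wy":0,"wz":0,"grip":0.5},{"x":0,"y":0,"z":-0.04,"wx":0,"wy":0,"wz":0,"grip":0.5},{"x":0,"y":0,"z":-0.03,"wx":0,"wy":0,"wz":0,"grip":0.5},{"x":-0.0018,"y":0.025,"z":0,"wx":0,"wy":0,"wz":0,"grip":0.5},{"x":0,"y":0.04,"z":0,"wx":0,"wy":0,"wz":0,"grip":0.5},{"x":0,"y":0.045,"z":0,"wx":0,"wy":0,"wz":0,"grip":0.5},{"x":0,"y":0.045,"z":0,"wx":0,"wy":0,"wz":0,"grip":0.5},{"x":0,"y":0.045,"z":0,"wx":0,"wy":0,"wz":0,"grip":0.5},{"x":0,"y":0.045,"z":0,"wx":0,"wy":0,"wz":0,"grip":0.5},{"x":0,"y":0.045,"z":0,"wx":0,"wy":0,"wz":0,"grip":0.5},{"x":0,"y":0.045,"z":0,"wx":0,"wy":0,"wz":0,"grip":0.5},{"x":0,"y":0.045,"z":0,"wx":0,"wy":0,"wz":0,"grip":0.5},{"x":0,"y":0.04,"z":0,"wx":0,"wy":0,"wz":0,"grip":0.5},{"x":0,"y":0,"z":0.025,"wx":0,"wy":0,"wz":0,"grip":0.5},{"x":0,"y":0,"z":0.04,"wx":0,"wy":0,"wz":0,"grip":0.5},{"x":0,"y":0,"z":0.035,"wx":0,"wy":0,"wz":0,"grip":0.5},{"x":0,"y":0,"z":0.01,"wx":0,"wy":0,"wz":0,"grip":0.5},{"x":0,"y":0,"z":0,"wx":0,"wy":0,"wz":0,"grip":0.5},{"x":0,"y":0,"z":0,"wx":0,"wy":0,"wz":0,"grip":0.5}])

```text
clock: 38.15
eef_pos: [607.0, 91.2, 67.4]
eef_rot: [3.141, 0.002, 3.141]
wrist_force: [-0.4, 0.0, -3.5]
finger_gap: 57.8
```

```bash
python3 -c "
from h import *
st()"
```

```text
t 38.15 pos [607.   91.2  67.4] rot [1.7999e+02 1.4000e-01 1.7996e+02] gap 57.8 F [-0.4  0.  -3.5] q [ 0.09  0.58  1.46 -0.    1.1  -1.48]
```

>>> play_rows(commands=[{"x":0.0006,"y":0.0003,"z":0.01,"wx":0,"wy":0,"wz":0,"grip":0.5},{"x":0,"y":0,"z":0.004,"wx":0,"wy":0,"wz":0,"grip":0.5},{"x":0,"y":0,"z":0,"wx":0,"wy":0,"wz":0,"grip":0.5},{"x":0,"y":0,"z":0,"wx":0,"wy":0,"wz":0,"grip":0.5}])

```text
clock: 38.65
eef_pos: [605.7, 91.5, 51.8]
eef_rot: [-3.142, 0.0, 3.141]
wrist_force: [-0.7, -0.2, -2.9]
finger_gap: 57.5
```

```bash
python3 -c "
from h import *
st()"
```

```text
t 38.65 pos [605.7  91.5  51.8] rot [-1.8000e+02  1.0000e-02  1.7996e+02] gap 57.5 F [-0.7 -0.2 -2.9] q [ 0.09  0.6   1.47 -0.    1.07 -1.48]
```

>>> play_rows(commands=[{"x":-0.0003,"y":0,"z":0.0018,"wx":0,"wy":0,"wz":0,"grip":0.5},{"x":0,"y":0,"z":0,"wx":0,"wy":0,"wz":0,"grip":0.5},{"x":0,"y":0,"z":0,"wx":0,"wy":0,"wz":0,"grip":0.5}])

```text
clock: 39.02
eef_pos: [606.2, 91.5, 50.3]
eef_rot: [3.141, 0.001, 3.141]
wrist_force: [-0.6, 0.6, 2.7]
finger_gap: 57.8
```

>>> play_rows(commands=[{"x":0,"y":0,"z":0,"wx":0,"wy":0,"wz":0,"grip":0.65},{"x":0,"y":0,"z":0,"wx":0,"wy":0,"wz":0,"grip":0.8},{"x":0,"y":0,"z":0,"wx":0,"wy":0,"wz":0,"grip":0.95},{"x":0,"y":0,"z":-0.03,"wx":0,"wy":0,"wz":0,"grip":1},{"x":0,"y":0,"z":-0.05,"wx":0,"wy":0,"wz":0,"grip":1},{"x":0,"y":0,"z":-0.03,"wx":0,"wy":0,"wz":0,"grip":1},{"x":0,"y":0,"z":0,"wx":0,"wy":0,"wz":0,"grip":1},{"x":0,"y":0,"z":0,"wx":0,"wy":0,"wz":0,"grip":1}])

```text
clock: 40.02
eef_pos: [605.4, 91.4, 158.7]
eef_rot: [-3.141, -0.002, 3.141]
wrist_force: [0.1, -0.8, -0.4]
finger_gap: 93.8
```

```bash
python3 -c "
from h import *
st()
p,d,K,W=cam('wrist'); save('w14',p)"
```

```text
t 40.02 pos [605.4  91.4 158.7] rot [-1.7999e+02 -9.0000e-02  1.7996e+02] gap 93.8 F [ 0.1 -0.8 -0.4] q [ 0.09  0.48  1.39 -0.    1.28 -1.48]
```

View pics/w14.png

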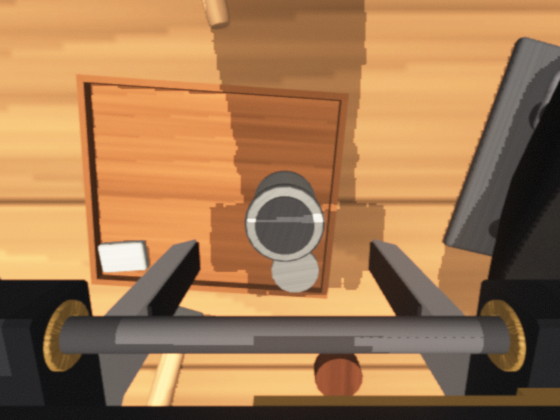

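The can is back, with its rim centred at (284,222) and the polish tin untouched. The tin is next.

>>> play_rows(commands=[{"x":0.005,"y":-0.03,"z":-0.004,"wx":0,"wy":0,"wz":0,"grip":1},{"x":0.007,"y":-0.044,"z":0,"wx":0,"wy":0,"wz":0,"grip":1},{"x":0.0075,"y":-0.045,"z":0,"wx":0,"wy":0,"wz":0,"grip":1},{"x":0.0075,"y":-0.045,"z":0,"wx":0,"wy":0,"wz":0,"grip":1},{"x":0.0075,"y":-0.045,"z":0,"wx":0,"wy":0,"wz":0,"grip":1},{"x":0.0075,"y":-0.045,"z":0,"wx":0,"wy":0,"wz":0,"grip":1},{"x":0.0075,"y":-0.045,"z":0,"wx":0,"wy":0,"wz":0,"grip":1},{"x":0.0075,"y":-0.045,"z":0,"wx":0,"wy":0,"wz":0,"grip":1},{"x":0.0065,"y":-0.045,"z":0,"wx":0,"wy":0,"wz":0,"grip":1},{"x":0.005,"y":-0.03,"z":0,"wx":0,"wy":0,"wz":0,"grip":1},{"x":0,"y":0,"z":0.02,"wx":0,"wy":0,"wz":0,"grip":1},{"x":0,"y":0,"z":0,"wx":0,"wy":0,"wz":0,"grip":1},{"x":0,"y":0,"z":0,"wx":0,"wy":0,"wz":0,"grip":1}])

```text
clock: 41.7
eef_pos: [537.2, -327.2, 143.9]
eef_rot: [3.141, -0.0, 3.141]
wrist_force: [-0.0, -0.4, -0.1]
finger_gap: 93.8
```

```bash
python3 -c "
from h import *
st()"
```

```text
t 41.7 pos [ 537.2 -327.2  143.9] rot [ 1.7999e+02 -2.0000e-02  1.7999e+02] gap 93.8 F [-0.  -0.4 -0.1] q [-0.61  0.53  1.35  0.    1.27 -2.18]
```

Down 88.4 mm to 55.5.

>>> play_rows(commands=[{"x":0.0002,"y":-0.0003,"z":0.03,"wx":0,"wy":0,"wz":0,"grip":0.9},{"x":0,"y":0,"z":0.035,"wx":0,"wy":0,"wz":0,"grip":0.82},{"x":0,"y":0,"z":0.0234,"wx":0,"wy":0,"wz":0,"grip":0.82},{"x":0,"y":0,"z":0,"wx":0,"wy":0,"wz":0,"grip":0.82},{"x":0,"y":0,"z":0,"wx":0,"wy":0,"wz":0,"grip":0.6},{"x":0,"y":0,"z":0,"wx":0,"wy":0,"wz":0,"grip":0.4},{"x":0,"y":0,"z":0,"wx":0,"wy":0,"wz":0,"grip":0.4},{"x":0,"y":0,"z":0,"wx":0,"wy":0,"wz":0,"grip":0.4}])

```text
clock: 42.7
eef_pos: [537.2, -327.9, 56.3]
eef_rot: [-3.141, 0.001, 3.141]
wrist_force: [-0.8, 1.2, 6.2]
finger_gap: 49.8
```

```bash
python3 -c "
from h import *
st()"
```

```text
t 42.7 pos [ 537.2 -327.9   56.3] rot [-1.7997e+02  6.0000e-02  1.7997e+02] gap 49.8 F [-0.8  1.2  6.2] q [-0.61  0.62  1.42  0.    1.1  -2.18]
```

>>> play_rows(commands=[{"x":0,"y":0,"z":-0.015,"wx":0,"wy":0,"wz":0,"grip":0.4},{"x":0,"y":0,"z":-0.035,"wx":0,"wy":0,"wz":0,"grip":0.4},{"x":0,"y":0,"z":-0.04,"wx":0,"wy":0,"wz":0,"grip":0.4},{"x":0,"y":0,"z":-0.03,"wx":0,"wy":0,"wz":0,"grip":0.4},{"x":-0.007,"y":0.025,"z":0,"wx":0,"wy":0,"wz":0,"grip":0.4},{"x":-0.0095,"y":0.04,"z":0,"wx":0,"wy":0,"wz":0,"grip":0.4},{"x":-0.01,"y":0.045,"z":0,"wx":0,"wy":0,"wz":0,"grip":0.4},{"x":-0.01,"y":0.045,"z":0,"wx":0,"wy":0,"wz":0,"grip":0.4},{"x":-0.01,"y":0.045,"z":0,"wx":0,"wy":0,"wz":0,"grip":0.4},{"x":-0.009,"y":0.0405,"z":0,"wx":0,"wy":0,"wz":0,"grip":0.4},{"x":-0.0095,"y":0.04,"z":0,"wx":0,"wy":0,"wz":0,"grip":0.4},{"x":0,"y":0,"z":0.025,"wx":0,"wy":0,"wz":0,"grip":0.4},{"x":0,"y":0,"z":0.04,"wx":0,"wy":0,"wz":0,"grip":0.4},{"x":0,"y":0,"z":0.035,"wx":0,"wy":0,"wz":0,"grip":0.4},{"x":0,"y":0,"z":0.015,"wx":0,"wy":0,"wz":0,"grip":0.4},{"x":0,"y":0,"z":0,"wx":0,"wy":0,"wz":0,"grip":0.4},{"x":0,"y":0,"z":0,"wx":0,"wy":0,"wz":0,"grip":0.4},{"x":0,"y":0,"z":0,"wx":0,"wy":0,"wz":0,"grip":0.4}])

```text
clock: 44.95
eef_pos: [602.7, -47.4, 61.8]
eef_rot: [-3.141, 0.002, 3.141]
wrist_force: [-0.6, 0.2, -2.6]
finger_gap: 49.9
```

```bash
python3 -c "
from h import *
st()"
```

```text
t 44.95 pos [602.7 -47.4  61.8] rot [-1.7998e+02  1.2000e-01  1.7996e+02] gap 49.9 F [-0.6  0.2 -2.6] q [-0.14  0.57  1.5  -0.    1.08 -1.71]
```

>>> play_rows(commands=[{"x":0.0004,"y":0,"z":0.007,"wx":0,"wy":0,"wz":0,"grip":0.4},{"x":0,"y":0,"z":0.003,"wx":0,"wy":0,"wz":0,"grip":0.4},{"x":0,"y":0,"z":0.001,"wx":0,"wy":0,"wz":0,"grip":0.4},{"x":0,"y":0,"z":0,"wx":0,"wy":0,"wz":0,"grip":0.4},{"x":0,"y":0,"z":0,"wx":0,"wy":0,"wz":0,"grip":0.4}])

```text
clock: 45.58
eef_pos: [601.7, -47.3, 50.2]
eef_rot: [3.142, 0.0, 3.141]
wrist_force: [-5.6, 0.8, 8.4]
finger_gap: 50.2
```

```bash
python3 -c "
from h import *
st()"
```

```text
t 45.58 pos [601.7 -47.3  50.2] rot [1.8000e+02 1.0000e-02 1.7997e+02] gap 50.2 F [-5.6  0.8  8.4] q [-0.14  0.58  1.5   0.    1.06 -1.71]
```

Contact, on the spot. I release the tin and go to the bottle at (465.6, -327.9).

>>> play_rows(commands=[{"x":0,"y":0,"z":0,"wx":0,"wy":0,"wz":0,"grip":0.58},{"x":0,"y":0,"z":0,"wx":0,"wy":0,"wz":0,"grip":0.72},{"x":0,"y":0,"z":0,"wx":0,"wy":0,"wz":0,"grip":0.82},{"x":0,"y":0,"z":-0.03,"wx":0,"wy":0,"wz":0,"grip":0.82},{"x":0,"y":0,"z":-0.05,"wx":0,"wy":0,"wz":0,"grip":0.9},{"x":0,"y":0,"z":-0.03,"wx":0,"wy":0,"wz":0,"grip":1},{"x":0.014,"y":-0.03,"z":0,"wx":0,"wy":0,"wz":0,"grip":1},{"x":0.021,"y":-0.042,"z":0,"wx":0,"wy":0,"wz":0,"grip":1},{"x":0.021,"y":-0.042,"z":0,"wx":0,"wy":0,"wz":0,"grip":1},{"x":0.021,"y":-0.042,"z":0,"wx":0,"wy":0,"wz":0,"grip":1},{"x":0.021,"y":-0.042,"z":0,"wx":0,"wy":0,"wz":0,"grip":1},{"x":0.021,"y":-0.042,"z":0,"wx":0,"wy":0,"wz":0,"grip":1},{"x":0.017,"y":-0.04,"z":0,"wx":0,"wy":0,"wz":0,"grip":1},{"x":0,"y":0,"z":0.02,"wx":0,"wy":0,"wz":0,"grip":1},{"x":0,"y":0,"z":0,"wx":0,"wy":0,"wz":0,"grip":1},{"x":0,"y":0,"z":0,"wx":0,"wy":0,"wz":0,"grip":1}])

```text
clock: 47.58
eef_pos: [465.9, -327.0, 140.1]
eef_rot: [-3.141, 0.0, 3.142]
wrist_force: [0.4, 0.1, 0.7]
finger_gap: 93.9
```

```bash
python3 -c "
from h import *
st()"
```

```text
t 47.58 pos [ 465.9 -327.   140.1] rot [-1.7998e+02  3.0000e-02  1.8000e+02] gap 93.9 F [0.4 0.1 0.7] q [-0.68  0.4   1.54  0.    1.2  -2.25]
```

>>> play_rows(commands=[{"x":0.0003,"y":-0.0009,"z":0.035,"wx":0,"wy":0,"wz":0,"grip":1},{"x":0,"y":0,"z":0.04,"wx":0,"wy":0,"wz":0,"grip":0.9},{"x":0,"y":0,"z":0.03,"wx":0,"wy":0,"wz":0,"grip":0.85},{"x":0,"y":0,"z":0,"wx":0,"wy":0,"wz":0,"grip":0.82},{"x":0,"y":0,"z":0,"wx":0,"wy":0,"wz":0,"grip":0.6},{"x":0,"y":0,"z":0,"wx":0,"wy":0,"wz":0,"grip":0.4},{"x":0,"y":0,"z":0,"wx":0,"wy":0,"wz":0,"grip":0.4},{"x":0,"y":0,"z":0,"wx":0,"wy":0,"wz":0,"grip":0.4}])

```text
clock: 48.58
eef_pos: [465.6, -328.4, 35.5]
eef_rot: [-3.141, 0.001, 3.141]
wrist_force: [-1.8, 2.0, 7.6]
finger_gap: 51.0
```

```bash
python3 -c "
from h import *
st()"
```

```text
t 48.58 pos [ 465.6 -328.4   35.5] rot [-1.7996e+02  7.0000e-02  1.7996e+02] gap 51.0 F [-1.8  2.   7.6] q [-0.68  0.54  1.62  0.    0.99 -2.25]
```

>>> play_rows(commands=[{"x":0,"y":0,"z":-0.015,"wx":0,"wy":0,"wz":0,"grip":0.4},{"x":0,"y":0,"z":-0.035,"wx":0,"wy":0,"wz":0,"grip":0.4},{"x":0,"y":0,"z":-0.04,"wx":0,"wy":0,"wz":0,"grip":0.4},{"x":0,"y":0,"z":-0.03,"wx":0,"wy":0,"wz":0,"grip":0.4},{"x":-0.007,"y":0.025,"z":0,"wx":0,"wy":0,"wz":0,"grip":0.4},{"x":-0.008,"y":0.04,"z":0,"wx":0,"wy":0,"wz":0,"grip":0.4},{"x":-0.0085,"y":0.045,"z":0,"wx":0,"wy":0,"wz":0,"grip":0.4},{"x":-0.0085,"y":0.045,"z":0,"wx":0,"wy":0,"wz":0,"grip":0.4},{"x":-0.0085,"y":0.045,"z":0,"wx":0,"wy":0,"wz":0,"grip":0.4},{"x":-0.0085,"y":0.045,"z":0,"wx":0,"wy":0,"wz":0,"grip":0.4},{"x":-0.0085,"y":0.0445,"z":0,"wx":0,"wy":0,"wz":0,"grip":0.4},{"x":-0.008,"y":0.04,"z":0,"wx":0,"wy":0,"wz":0,"grip":0.4},{"x":-0.008,"y":0.03,"z":0,"wx":0,"wy":0,"wz":0,"grip":0.4},{"x":0,"y":0,"z":0.025,"wx":0,"wy":0,"wz":0,"grip":0.4},{"x":0,"y":0,"z":0.04,"wx":0,"wy":0,"wz":0,"grip":0.4},{"x":0,"y":0,"z":0.035,"wx":0,"wy":0,"wz":0,"grip":0.4},{"x":0,"y":0,"z":0.015,"wx":0,"wy":0,"wz":0,"grip":0.4},{"x":0,"y":0,"z":0,"wx":0,"wy":0,"wz":0,"grip":0.4},{"x":0,"y":0,"z":0,"wx":0,"wy":0,"wz":0,"grip":0.4},{"x":0,"y":0,"z":0,"wx":0,"wy":0,"wz":0,"grip":0.4}])

```text
clock: 51.08
eef_pos: [539.5, 31.3, 40.7]
eef_rot: [-3.142, 0.002, 3.141]
wrist_force: [-0.0, 0.3, -2.0]
finger_gap: 51.4
```

```bash
python3 -c "
from h import *
st()"
```

```text
t 51.08 pos [539.5  31.3  40.7] rot [-1.8000e+02  1.1000e-01  1.7996e+02] gap 51.4 F [-0.   0.3 -2. ] q [-0.01  0.47  1.7  -0.    0.97 -1.58]
```

>>> play_rows(commands=[{"x":0,"y":0,"z":0.007,"wx":0,"wy":0,"wz":0,"grip":0.4},{"x":0,"y":0,"z":0.003,"wx":0,"wy":0,"wz":0,"grip":0.4},{"x":0,"y":0,"z":0.001,"wx":0,"wy":0,"wz":0,"grip":0.4},{"x":0,"y":0,"z":0,"wx":0,"wy":0,"wz":0,"grip":0.4},{"x":0,"y":0,"z":0,"wx":0,"wy":0,"wz":0,"grip":0.4}])

```text
clock: 51.7
eef_pos: [539.0, 31.3, 29.4]
eef_rot: [-3.142, 0.0, 3.141]
wrist_force: [-6.0, -0.9, 13.9]
finger_gap: 51.2
```

```bash
python3 -c "
from h import *
st()"
```

```text
t 51.7 pos [539.   31.3  29.4] rot [-1.8000e+02  1.0000e-02  1.7997e+02] gap 51.2 F [-6.  -0.9 13.9] q [-0.01  0.49  1.71 -0.    0.94 -1.58]
```

>>> play_rows(commands=[{"x":0,"y":0,"z":-0.0005,"wx":0,"wy":0,"wz":0,"grip":0.4},{"x":0,"y":0,"z":0,"wx":0,"wy":0,"wz":0,"grip":0.58},{"x":0,"y":0,"z":0,"wx":0,"wy":0,"wz":0,"grip":0.75},{"x":0,"y":0,"z":0,"wx":0,"wy":0,"wz":0,"grip":0.95},{"x":0,"y":0,"z":-0.03,"wx":0,"wy":0,"wz":0,"grip":1},{"x":0,"y":0,"z":-0.05,"wx":0,"wy":0,"wz":0,"grip":1},{"x":0,"y":0,"z":-0.05,"wx":0,"wy":0,"wz":0,"grip":1},{"x":-0.02,"y":-0.0005,"z":-0.05,"wx":0,"wy":0,"wz":0,"grip":1},{"x":-0.03,"y":-0.0005,"z":-0.05,"wx":0,"wy":0,"wz":0,"grip":1},{"x":-0.03,"y":-0.0005,"z":-0.03,"wx":0,"wy":0,"wz":0,"grip":1},{"x":-0.022,"y":-0.001,"z":-0.0155,"wx":0,"wy":0,"wz":0,"grip":1},{"x":0,"y":0,"z":0,"wx":0,"wy":0,"wz":0,"grip":1},{"x":0,"y":0,"z":0,"wx":0,"wy":0,"wz":0,"grip":1},{"x":0,"y":0,"z":0,"wx":0,"wy":0,"wz":0,"grip":1},{"x":0,"y":0,"z":0,"wx":0,"wy":0,"wz":0,"grip":1}])

```text
clock: 53.58
eef_pos: [640.5, 28.8, 304.4]
eef_rot: [3.142, -0.0, 3.141]
wrist_force: [0.9, 0.1, -0.2]
finger_gap: 94.0
```

```bash
python3 - <<'E'
from meas import *
p,d,K,W=cam("wrist"); np.savez("pics/w15.npz",p=p,d=d,K=K,W=W); save("w15",p)
st()
for n in ("w5","w15"):
    p,mx,d,K,W=load(n); hsv=cv2.cvtColor(p,cv2.COLOR_RGB2HSV); print(n)
    for nm,(u,v) in (("tincap",(217,154)),("botcap",(287,97))):
        mm,c,cen,s=blob(mx<75,u,v); print(nm,cen.round(1),onplane(*cen,100,K,W)[0].round(1))
    m=(hsv[...,1]<60)&(mx>130); Y,X=np.nonzero(m[128:146,337:342]); mm,c,cen,s=blob(m,337+X[0],128+Y[0]); X=onplane(*c.T,96,K,W)[:,:2].astype(np.float32); print("can",np.round(cv2.fitEllipse(X)[0],1),s)
    mm,c,cen,s=blob((hsv[...,1]<60)&(mx>225),230,140); X=onplane(*c.T,86,K,W)[:,:2].astype(np.float32); print("tin",cv2.minAreaRect(X))
E
```

```text
t 53.62 pos [640.6  28.8 304.4] rot [-180.     -0.    179.96] gap 93.9 F [0.3 0.1 0.3] q [-0.01  0.47  1.07 -0.    1.61 -1.58]
w5
tincap [216.5 154.6] [601.7 -46.7 100. ]
botcap [287.   96.3] [539.9  31.3 100. ]
can [606.1  91.1] [315 133  51  51 850]
tin ((601.8617553710938, -47.9898681640625), (46.62950134277344, 47.16732406616211), 0.14540165662765503)
w15
tincap [216.6 154.9] [601.1 -46.5 100. ]
botcap [286.4  96.1] [539.2  30.7 100. ]
can [606.1  90.5] [315 134  51  51 849]
tin ((600.9837646484375, -47.77909851074219), (47.10462951660156, 46.49266052246094), 89.99514770507812)
```

View pics/w15.png

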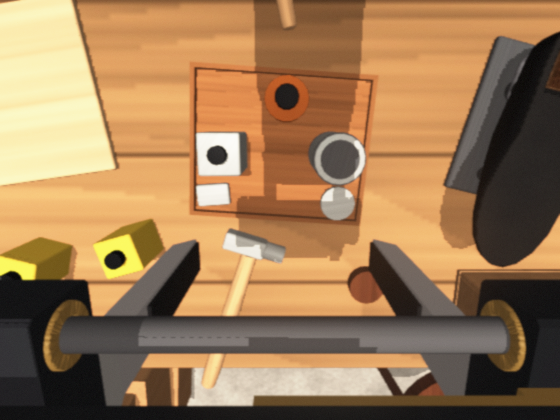

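All three are back within about 1 mm of where they stood. In w15 the tin cap is at (217,155), the bottle cap at (286,96) and the can at (339,159). I take one last scene check before handing in.

```bash
python3 - <<'E'
from h import *
p,d,K,W=cam("scene"); save("sc3",cv2.resize(p[170:320,200:430],None,fx=3.4,fy=3.4,interpolation=cv2.INTER_CUBIC)); st()
E
```

```text
t 53.67 pos [640.7  28.8 304.5] rot [180.     0.   179.96] gap 94.2 F [ 0.1 -1.  -0.8] q [-0.01  0.47  1.07  0.    1.61 -1.58]
```

View pics/sc3.png

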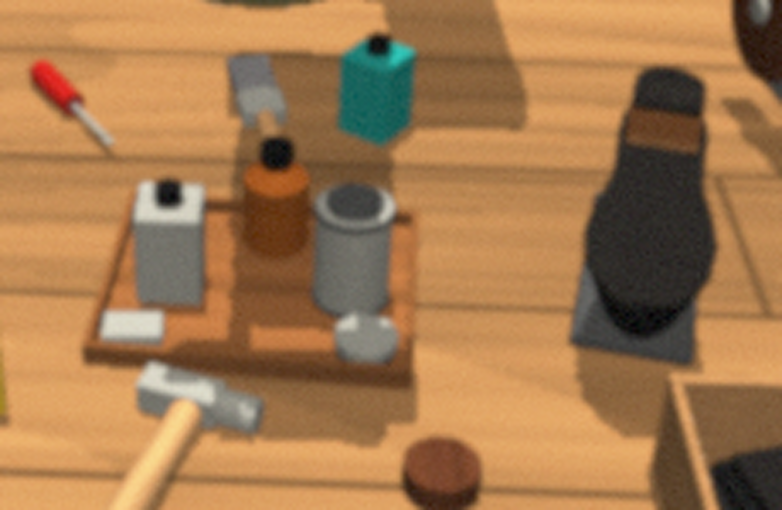

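The heel block sits on the seat at crop (665,110), rubber up and flat front to the toe. The three containers stand upright in the tray. I hand in.

```bash
python3 -c "
from cell import manip
print(manip.sign_off())"
```

```text
the job is handed in; nothing more can be done
None
```

The job is done and handed in at about 54 s of the 136 s allowed. I stood the bottle, tin and can on the plywood board, laid the heel block on the seat, then put the can, tin and bottle back in the tray.

**Heel block:** it sits rubber side up with its straight front edge towards the toe. Its top is level at 142.3 mm, and no tan of the seat shows in the close view. The front edge is square to within about 0.1°. The block's outline is off centre by about 0.2 mm along the seat and 0.7 mm across it, roughly what one pixel shows.

**Containers:** seen from nearly the same camera position before and after, they stand within about 1 mm of where they started. The offsets are 0.6 mm for the can, 0.6 to 0.9 mm for the tin and 0.9 mm for the bottle. All three are upright.

**Forces:** the largest wrist-force reading I saw was about 15 N, when setting the bottle down.

**Checks that disagreed:**
- **Cap heights:** the first two-view heights for the caps came out 7 to 9 mm low because one view also showed the cap sides. I used the depth readings instead, which matched the sizes given.
- **Can position:** two views differed by about 2 mm sideways, and I settled it with a closer view before grasping.
- **Refused move:** my first move call was refused, apparently because its rows left out some values. Nothing moved.

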